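# Charge, stir and dock the grinding dish

## Robot

A 6-joint arm with a two-finger parallel gripper is mounted at the origin on the work surface. World frame = base frame: x ahead of the robot, y to its left, z up, the work surface at z = 0. Lengths are in m, angles in rad, forces in N, time in s.
With the tool pointing down it reaches from about 0.375 to 0.975 m from the base axis. Payload 3.8 kg.
Tool frame: the origin (TCP) lies at the very end of the fingers, on their centre line; the grasp point (between the pads) lies 19 mm behind it; z points along the fingers, y is the line along which they close (so a half turn about z gives the same grasp; the last joint's range is limited). The gripper opens to 85 mm and grips with 20 to 120 N. Pads are 22 mm wide; open, the fingers measure 114 mm over their backs; the gripper's body (76 mm by 85 mm) begins 54 mm behind the grasp point. The pads swing forward as they close: fully open they stand 13 mm farther back than shut.
Start: joints at [-1.263, 0.264, 1.604, -0, 1.274, -0.037], TCP at [0.228, -0.635, 0.204] pointing down, gripper open.
Joint ranges: [-2.63, 2.63], [-0.94, 2.18], [0.31, 2.57], [-1.31, 4.45], [0, 2.66], [-2.55, 2.55]. Speed limits (rad/s): [2.57, 2.57, 3.14, 3.14, 3.14, 3.14].

## Interface

Orientations are given as a rotation vector (axis times angle).
In Python, from workcell import monitor, viewer, job gives the robot as it stands. The module is installed in compiled form; this text tells all that it offers.
- The arm moves only by the tool step_arm, never from a script. Its argument "series" is one flat list of numbers, 4 for each row, row after row: the shift along the tool's x, y, z in m, then the turn about the tool's z in rad. A call has 1 to 8 rows; each row is the pose to reach, as a shift and turn from the pose commanded when the call began, along the tool's axes at that moment; what a row does not reach only later rows make up. A row lasts 1/8 s, in which the tool goes at most 62.5 mm and 10.7 degrees, less where a joint would pass 70% of its speed; a pose out of reach is approached as far as the arm can. A call with a gripper value outside its range is refused whole. "gripper" is the opening, from 0 (shut) to 1 (fully open), set as the call begins (left out, the last holds). The fingers move at their own pace and stop on an object; "newtons" is the grip in N (left out, the last holds). Time passes only in rows, so rows that repeat a pose let the fingers close. It gives the time, the measured TCP pose, the force, the opening and the grip force at its end, in the units of the state.
- monitor.read_state(): the state, without advancing time (a new reading comes with each control period).
- viewer.read_camera(name): name is "scene" or "top" or "wrist"; returns a dict with "image" (384x512x3 uint8, red, green, blue), "intrinsics" (3x3 intrinsics, pixels), "T" (4x4, takes a point from camera to world coordinates); the wrist camera has in their place "hand_eye" (4x4, takes a point from camera to tool coordinates, whose origin is the TCP and whose axes are the flange's). Camera axes: x right, y up, looking along -z (the intrinsics and any distortion apply to the point x, -y, -z); pixel columns grow to the right and rows downward; lengths in m; the calibration is good to about 2 mm. A picture is of the moment at which its call begins: read the wrist's pose just before it. There is no depth.
- job.finish_job(): hands the job in; it is judged then, once.
Trained networks look in a picture, given as the dict that the camera call returned (one of the last four; its "shot" number tells which), for a name from the list of things; names that differ only in an ending like _2 or _b are one class to them, and where a whole thing is asked for, a point or a joint stands for the part that bears it (a point fixed in the world has none). Each returns a list of dicts, best first, with "score" (0 to 1); they miss things now and then, are a little off and sometimes report something else, mostly with a low value. They report only what shows in the picture. A call takes as long as a camera call.
- viewer.boxes_of(picture, label): "extent" ([centre column, centre row, width, height] in pixels, round what is visible of it).
- viewer.spot_point(picture, label): "point" ([column, row] in pixels: a listed point, or the origin of a listed thing).
The state is a dict: "time": time; "q": joint angles; "joint_vel": joint speeds; "joint_torque": joint torques, N m; "tool_pos": TCP position; "tcp_rot": TCP orientation; "wrist_force": force on the tool from outside, world axes, zero at the start; "torque": the same for the moment, N m; "width": opening from 0.0 (shut) to 1.0 (fully open); "grip_force": force on a finger pad.
Only numpy, scipy, OpenCV 4.12 (cv2) and the standard library are available. Lean on these libraries where they do the work, as an engineer would, in place of code of your own. Each camera call takes 0.05 s, during which the arm holds its last target. There are 200 camera calls.

## Task

Put every hexagonal ceramic bead that lies on the bench into the round dish on the carriage, then take the stirring rod from its stand and stir the beads along the bottom of the dish with three or more wide full turns, and hang the rod upright back in its stand. Then push the stuck carriage by its plate along the rail until it breaks free and on, smoothly and without slamming, until it stands fully home against the end stop hidden in the white hood, and leave everything else on the bench alone.

Things in the scene. Friction and masses are not known exactly. Their poses are not given: they have to be found in the camera images.
- bead1_center (a point): centre of a white hexagonal ceramic grinding bead, 22 mm tall, 25 mm across flats, 29 mm across corners, 45 g, standing on the bench; the point's z runs along the hexagon's axis and its y is square to one pair of flats (x points to a corner). There are three to five beads; a missing one reads None
- bead2_center (a point): centre of a white hexagonal ceramic grinding bead, 22 mm tall, 25 mm across flats, 29 mm across corners, 45 g, standing on the bench; the point's z runs along the hexagon's axis and its y is square to one pair of flats (x points to a corner). There are three to five beads; a missing one reads None
- bead3_center (a point): centre of a white hexagonal ceramic grinding bead, 22 mm tall, 25 mm across flats, 29 mm across corners, 45 g, standing on the bench; the point's z runs along the hexagon's axis and its y is square to one pair of flats (x points to a corner). There are three to five beads; a missing one reads None
- bead4_center (a point): centre of a white hexagonal ceramic grinding bead, 22 mm tall, 25 mm across flats, 29 mm across corners, 45 g, standing on the bench; the point's z runs along the hexagon's axis and its y is square to one pair of flats (x points to a corner). There are three to five beads; a missing one reads None
- bead5_center (a point): centre of a white hexagonal ceramic grinding bead, 22 mm tall, 25 mm across flats, 29 mm across corners, 45 g, standing on the bench; the point's z runs along the hexagon's axis and its y is square to one pair of flats (x points to a corner). There are three to five beads; a missing one reads None
- dish_floor (a point): centre of the inner floor (35 mm above the bench) of the round open aluminium dish fixed on the carriage: inner radius 56 mm, wall 4 mm, rim 55 mm above this point; y points along the rail to the white hood, z up. Dish, beads and rod are smooth (friction 0.3); a rod kept some 10 mm from the wall sweeps beads along, one nearer the middle can wedge them against the wall
- push_plate (a point): middle of the top edge of the upright grey push plate on the carriage, at its end away from the hood. The plate is 70 mm wide across the rail (x), 12 mm thick along the rail (y), rises 75 mm from the deck (deck top 30 mm, this point 105 mm above the bench) and stands 110 mm from the dish's centre; nothing tall stands behind it, and 42 mm are free between plate and dish. y points along the rail towards the hood
- carriage (a joint): travel of the carriage along its rail in m, 0 to 5 mm at the start, growing towards the white hood (150 mm wide, 80 mm high) in which the end stop is hidden. The carriage (1.1 kg) is stuck: a hidden catch near the start of the travel holds it until it is pushed with about 12 N, then it jerks free by a centimetre or so and runs with 2 to 3 N of friction until it meets a rigid stop after 140 to 180 mm of travel. It stays where it is left
- rod_grip (a point): centre of the black square grip, 20 x 20 x 50 mm, at the top of the stirring rod (total 171 mm, 120 g); z up along the rod, x and y square to the grip's faces. Below the grip are a black collar, radius 24 mm, 6 mm thick, whose underside lies 31 mm below this point, and a steel rod, diameter 12 mm, whose end is 146 mm below this point
- rod_tip (a point): lower end of the stirring rod, on its axis
- holder_top (a point): centre of the 26 x 26 mm square hole in the top plate of the fixed rod stand, at the plate's upper face 130 mm above the bench (plate 80 x 90 x 8 mm). The rod hangs upright through it with its collar on the plate, its grip's centre 31 mm above this point
- jar_a: white jar r 24 x 55 mm, a bystander; origin at the centre of its underside
- jar_b: white jar r 22 x 50 mm, a bystander; origin at the centre of its underside
- beaker: glass beaker r 45 x 110 mm, a bystander; origin at the centre of its underside
- stopper: black rubber stopper r 17 x 28 mm, a bystander; origin at the centre of its underside
- shaft_a: spare steel mixer shaft lying on the bench, 185 long and 70 wide mm, a bystander; origin at the centre of its underside
- shaft_b: spare steel mixer shaft lying on the bench, 185 long and 70 wide mm, a bystander; origin at the centre of its underside
- weight: brass weight r 16 x 30 mm, a bystander; origin at the centre of its underside

How it is judged:
By the outcome, as a careful person would: the job done as asked, in the order asked, and still so for the second after the job is handed in, with the robot touching nothing.
Of bead1, bead2, bead3, bead4, bead5 only 3 to 5 are there at a start; the rules pass over those that are not, and their reading is None.
At some moment in a run one of bead1, bead2, bead3, bead4, bead5 may be knocked a few centimetres aside while the robot is not near it.
It also fails if it takes over 210 s, if anything falls off the work surface, if the arm or the gripper's body presses on something with over 40 N, if the wrist force passes 120 N, or if a joint passes its speed limit or range.

## Working session

There is one attempt and no reset: what is moved stays moved. The work goes in short steps, Python scripts to look and compute and a tool call to move; the robot and the scene stay as the last step left them, time stands still between calls to the robot, and variables do not carry over. Pictures are saved under pics/ and viewed, at most 14 in all, crops included, and the job is handed in when it is done.

Besides the shell and the picture viewer there is one more tool, called by a JSON object that holds its "method" and its "body", one argument or row to a line. step_arm: Moves the arm, as the interface text tells. Its arguments: {"type":"object","properties":{"series":{"type":"array"},"gripper":{"type":"number"},"newtons":{"type":"number"}},"required":["series"]}

```bash
mkdir -p pics
cat > h.py <<'E'
import numpy as np, cv2
from workcell import monitor, viewer, job
from scipy.spatial.transform import Rotation as R
def st(): return monitor.read_state()
def Tt(s=None):
    s=s or st(); T=np.eye(4); T[:3,:3]=R.from_rotvec(s['tcp_rot']).as_matrix(); T[:3,3]=s['tool_pos']; return T
def cam(n):
    T=Tt(); d=viewer.read_camera(n)
    d['W']=T@d['hand_eye'] if n=='wrist' else d['T']
    return d
def save(d,f): cv2.imwrite('pics/'+f,d['image'][:,:,::-1])
def ray(d,p):
    K=d['intrinsics']; v=np.linalg.inv(K)@[p[0],p[1],1]
    v=d['W'][:3,:3]@np.array([v[0],-v[1],-v[2]]); return d['W'][:3,3],v/np.linalg.norm(v)
def onz(d,p,z): o,v=ray(d,p); return o+v*(z-o[2])/v[2]
def tri(l):
    A=np.zeros((3,3));b=np.zeros(3)
    for d,p in l:
        o,v=ray(d,p);M=np.eye(3)-np.outer(v,v);A+=M;b+=M@o
    return np.linalg.solve(A,b)
def proj(d,P):
    c=np.linalg.inv(d['W'])@np.append(P,1); q=d['intrinsics']@np.array([c[0],-c[1],-c[2]]); return q[:2]/q[2]
def totool(dw):  # world shift -> tool axes
    return np.round(Tt()[:3,:3].T@np.asarray(dw),4)
E
python3 - <<'E'
from h import *
np.set_printoptions(precision=3,suppress=True)
s=st(); print(Tt(s)); print(s['width'],s['time'])
ds={n:cam(n) for n in ('scene','top')}
print({n:list(d.keys()) for n,d in ds.items()})
for n,d in ds.items():
    save(d,n+'0.png'); print(n,d['W'][:3,3])
    for l in ['bead1_center','dish_floor','push_plate','rod_grip','rod_tip','holder_top','jar_a','beaker','stopper','shaft_a','weight','carriage']:
        try:
            r=viewer.spot_point(d,l) if l!='carriage' else viewer.boxes_of(d,l)
            print(l,[(round(x['score'],2),np.round(x.get('point',x.get('extent')),1).tolist()) for x in r])
        except Exception as e: print(l,e)
print(st()['time'])
E
```

```text
[[ 0.941  0.338 -0.001  0.228]
 [ 0.338 -0.941  0.002 -0.635]
 [ 0.    -0.002 -1.     0.203]
 [ 0.     0.     0.     1.   ]]
1.001857148555211 0.0
{'scene': ['image', 'intrinsics', 'T', 'shot', 'W'], 'top': ['image', 'intrinsics', 'T', 'shot', 'W']}
scene [1.311 0.202 0.817]
bead1_center []
dish_floor [(0.88, [227.3, 216.0]), (0.71, [305.6, 193.3])]
push_plate [(0.94, [190.1, 192.0]), (0.71, [218.9, 182.2])]
rod_grip [(0.74, [146.5, 137.6])]
rod_tip [(0.52, [158.4, 176.5])]
holder_top [(0.58, [150.3, 151.7])]
jar_a [(0.82, [226.9, 268.6]), (0.77, [368.6, 180.3])]
beaker [(0.58, [412.7, 224.5]), (0.21, [276.2, 190.8])]
stopper [(0.56, [183.7, 196.6])]
shaft_a [(0.84, [121.0, 218.0]), (0.82, [117.0, 200.4])]
weight [(0.54, [366.9, 198.6])]
carriage [(0.56, [226.0, 213.1, 87.6, 57.9])]
top [0.27  0.019 1.463]
bead1_center [(0.15, [389.3, 193.1])]
dish_floor [(0.63, [282.1, 175.4])]
push_plate [(0.7, [316.7, 175.0])]
rod_grip [(0.57, [371.7, 218.0])]
rod_tip []
holder_top [(0.2, [224.4, 218.0])]
jar_a [(0.76, [164.9, 246.3]), (0.59, [273.7, 141.8])]
beaker [(0.86, [134.2, 199.7]), (0.39, [280.0, 175.2])]
stopper [(0.64, [332.4, 205.5]), (0.4, [281.3, 174.9])]
shaft_a [(0.77, [388.8, 193.2]), (0.77, [371.6, 176.0])]
weight [(0.45, [166.8, 230.1]), (0.16, [222.1, 221.4])]
carriage [(0.6, [283.9, 177.2, 73.9, 45.9]), (0.53, [388.1, 188.8, 56.3, 19.3])]
1.3
```

```bash
python3 -c "
import cv2
a=cv2.imread('pics/scene0.png');cv2.imwrite('pics/s1.png',cv2.resize(a[100:310,60:440],None,fx=2.1,fy=2.1,interpolation=cv2.INTER_CUBIC))
a=cv2.imread('pics/top0.png');cv2.imwrite('pics/t1.png',cv2.resize(a[100:300,100:430],None,fx=2.4,fy=2.4,interpolation=cv2.INTER_CUBIC))"
```

```text
(no output)
```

View pics/s1.png

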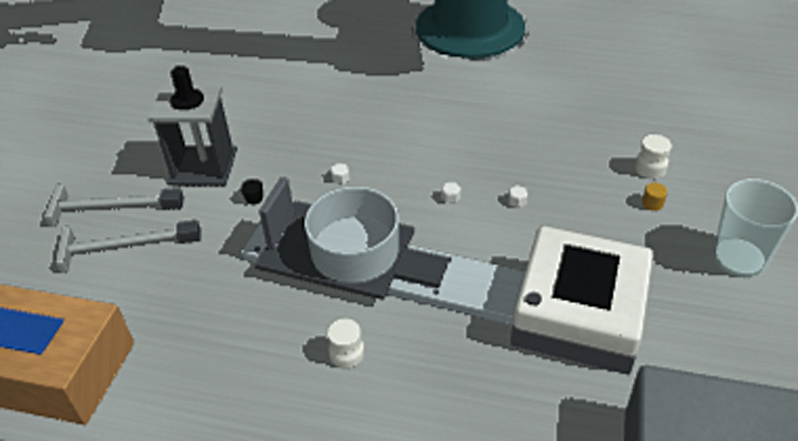

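View pics/t1.png

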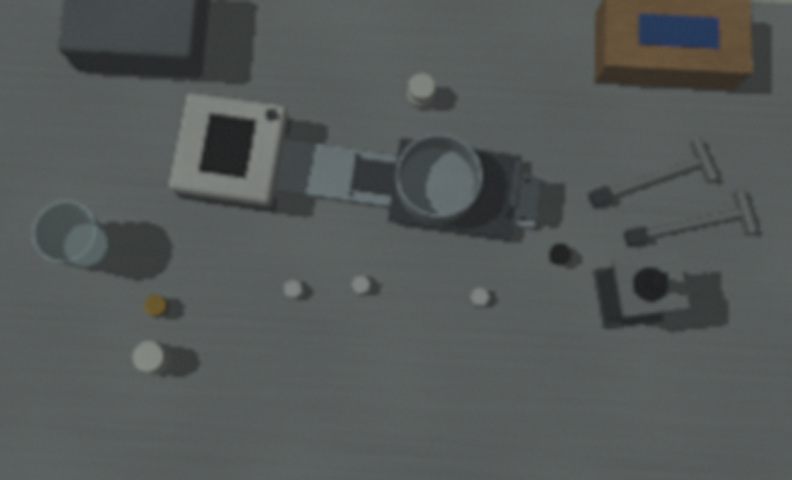

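The pictures show three white beads, with nothing like a fourth in either view. In the scene image they are at about (222,182), (274,191) and (306,193); in the top image at (300,224), (250,219) and (222,220). The dish is at about (282,175) in top, and the stand with the rod at about (371,218). The hood is to the left at (195,162).

Run:
```python
from h import *
np.set_printoptions(precision=3,suppress=True)
s,t=cam('scene'),cam('top')
for n,a,b in [('b1',(222,182),(300,223.8)),('b2',(274.3,191.4),(250.4,218.8)),('b3',(306,193.3),(222,220.4)),('dish',(227.3,216),(282.1,175.4)),('plate',(190,192),(316.7,175)),('grip',(146.5,137.6),(371.7,218)),('stop',(183.7,196.6),(332.4,205.5))]:
    print(n,tri([(s,a),(t,b)]),onz(s,a,.015),onz(t,b,.015))
print(onz(s,(158.4,176.5),0.01))
for d in (s,t): print(d['intrinsics'], d['W'][:3,2])
w=cam('wrist');print(w['hand_eye'],w['intrinsics'])
```

```text
b1 [ 0.47  -0.124  0.01 ] [ 0.475 -0.121  0.015] [ 0.47  -0.125  0.015]
b2 [0.479 0.052 0.009] [0.485 0.053 0.015] [0.478 0.052 0.015]
b3 [0.467 0.152 0.009] [0.473 0.151 0.015] [0.466 0.152 0.015]
dish [ 0.637 -0.054  0.04 ] [ 0.615 -0.063  0.015] [ 0.643 -0.054  0.015]
plate [ 0.627 -0.164  0.105] [ 0.541 -0.207  0.015] [ 0.652 -0.179  0.015]
grip [ 0.483 -0.341  0.163] [ 0.295 -0.469  0.015] [ 0.505 -0.378  0.015]
stop [ 0.544 -0.236 -0.007] [ 0.564 -0.219  0.015] [ 0.542 -0.238  0.015]
[ 0.486 -0.338  0.01 ]
[[369.3     0.    262.664]
 [  0.    369.3   189.761]
 [  0.      0.      1.   ]] [0.708 0.16  0.688]
[[411.408   0.    258.135]
 [  0.    411.408 188.799]
 [  0.      0.      1.   ]] [-0.215 -0.008  0.977]
[[-0.001  0.954  0.299  0.076]
 [ 1.     0.001  0.     0.001]
 [ 0.     0.299 -0.954 -0.17 ]
 [ 0.     0.     0.     1.   ]] [[330.673   0.    257.904]
 [  0.    330.673 194.639]
 [  0.      0.      1.   ]]
```

{"method": "step_arm", "body": {
  "series": [0.02,-0.02,-0.01,0,0.06,-0.06,-0.02,0,0.1,-0.1,-0.02,0,0.14,-0.14,-0.02,0,0.18,-0.18,-0.02,0,0.22,-0.22,-0.02,0,0.26,-0.26,-0.02,0,0.3,-0.3,-0.02,0]
}}

```text
time: 2.45
tool_pos: [0.4097, -0.2499, 0.2247]
tcp_rot: [3.094, 0.538, 0.001]
wrist_force: [0.4, -0.7, 0.6]
width: 0.999
grip_force: 0.0
```

{"method": "step_arm", "body": {
  "series": [0.04,-0.04,0.0,0,0.07,-0.07,0.02,0,0.09,-0.09,0.06,0,0.1,-0.1,0.08,0,0.1,-0.1,0.08,0]
}}

```text
time: 3.08
tool_pos: [0.468, -0.1223, 0.1425]
tcp_rot: [-3.093, -0.542, 0.006]
wrist_force: [-0.1, -0.4, 0.6]
width: 0.996
grip_force: 0.0
```

```bash
cat >> h.py <<'E'
def goto(P,yaw=None,T=None):
    """shift in tool axes and turn for TCP to P, tool yaw (deg)"""
    T=Tt() if T is None else T; y0=np.degrees(np.arctan2(T[1,0],T[0,0]))
    d=T[:3,:3].T@(np.array(P)-T[:3,3]); dy=0 if yaw is None else (y0-yaw+180)%360-180
    return np.round(d,4).tolist(),'turn',round(np.radians(dy),3)
E
python3 - <<'E'
from h import *
np.set_printoptions(precision=3,suppress=True)
w=cam('wrist');save(w,'w1.png');s=st();print(s['time'],s['tool_pos'],s['q'],s['wrist_force'])
print(proj(w,[.47,-.124,.011]))
for x in viewer.spot_point(w,'bead1_center')+viewer.boxes_of(w,'bead1_center'): print(x)
E
```

```text
3.125 [ 0.469 -0.123  0.144] [-0.308 -0.051  2.065 -0.     1.128  0.917] [-0.59  -0.521  0.754]
[259.798 174.172]
```

View pics/w1.png

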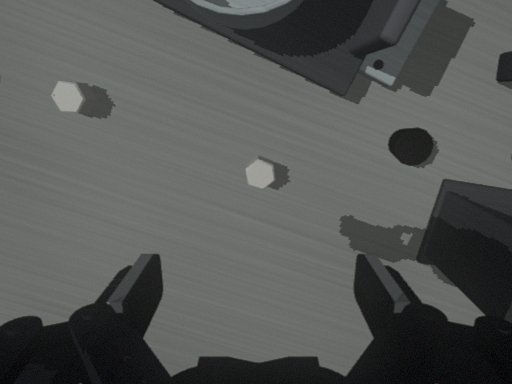

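```bash
cat >> h.py <<'E'
def beads(w,zs=.022,lo=130,rmin=6):
    g=cv2.cvtColor(w['image'],cv2.COLOR_RGB2GRAY); out=[]
    m=(g>lo).astype(np.uint8)
    for c in cv2.findContours(m,cv2.RETR_EXTERNAL,cv2.CHAIN_APPROX_NONE)[0]:
        if cv2.contourArea(c)<60 or len(c)<20: continue
        P=np.array([onz(w,p,zs)[:2] for p in c[:,0]])
        A=cv2.contourArea((P*1e4).astype(np.float32))/1e8
        if not 3e-4<A<9e-4: continue
        M=cv2.moments((P*1e4).astype(np.float32)); ce=np.array([M['m10'],M['m01']])/M['m00']/1e4
        Q=P-ce; th=np.radians(np.arange(0,60,1))   # flat normal direction: minimal summed support
        wd=[sum(np.ptp(Q@[np.cos(a+k),np.sin(a+k)]) for k in (0,np.pi/3,2*np.pi/3)) for a in th]
        i=int(np.argmin(wd)); out.append((ce.round(4).tolist(),i,round(wd[i]/3,4),round(A*1e4,2)))
    return out
E
python3 - <<'E'
from h import *
w=cam('wrist')
g=cv2.cvtColor(w['image'],cv2.COLOR_RGB2GRAY);print(g[174,260],g[174,235],g[186,262],g[97,68])
for b in beads(w): print(b)
print(goto([.47,-.124,.011]))
E
```

```text
159 111 153 159
([0.4726, -0.1224], 0, np.float64(0.0245), 4.78)
([0.4806, 0.053], 15, np.float64(0.0237), 4.54)
([0.5991, -0.07], 20, np.float64(0.0433), 3.98)
([-0.0003, -0.0009, 0.1348], 'turn', np.float64(0.0))
```

{"method": "step_arm", "body": {
  "series": [0.003,0.001,0.03,-0.09,0.0035,0.0007,0.07,-0.18,0.0035,0.0007,0.11,-0.18,0.0035,0.0007,0.132,-0.18,0.0035,0.0007,0.139,-0.18,0.0035,0.0007,0.139,-0.18],
  "gripper": 0.6,
  "newtons": 35
}}

```text
time: 4.03
tool_pos: [0.4736, -0.1238, 0.0061]
tcp_rot: [3.034, 0.813, 0.001]
wrist_force: [-0.2, -0.2, 0.7]
width: 0.599
grip_force: 0.0
```

{"method": "step_arm", "body": {
  "series": [0,0,0,0,0,0,0,0,0,0,0,0,0,0,0,0,0,0,0,0,0,0,0,0],
  "gripper": 0
}}

```text
time: 4.78
tool_pos: [0.4729, -0.123, 0.0052]
tcp_rot: [-3.034, -0.815, 0.0]
wrist_force: [-0.2, 0.4, -0.2]
width: -0.003
grip_force: 0.0
```

Run:
```python
from h import *
s=st();print(s['tool_pos'],s['width'],s['grip_force'],s['wrist_force'])
print(goto([.637,-.054,.18],90), goto([.637,-.054,.18],30))
```

```text
[ 0.47288237 -0.12304654  0.00523437] -0.00324115305171788 0.0 [-0.20676226  0.42772514 -0.18129944]
([0.1766, 0.0225, -0.1748], 'turn', np.float64(-1.046)) ([0.1766, 0.0225, -0.1748], 'turn', np.float64(0.001))
```

{"method": "step_arm", "body": {
  "series": [0,0,-0.03,0,0,0,-0.08,0,0,0,-0.12,0,0,0,-0.12,0],
  "gripper": 0.6
}}

```text
time: 5.28
tool_pos: [0.4763, -0.1241, 0.1295]
tcp_rot: [3.03, 0.814, 0.011]
wrist_force: [0.1, 0.1, -1.3]
width: 0.597
grip_force: 0.0
```

Run:
```python
from h import *
w=cam('wrist');save(w,'w2.png');print(st()['tool_pos'])
for b in beads(w): print(b)
t=cam('top'); save(t,'t2.png')
```

```text
[ 0.47437656 -0.12351964  0.12708321]
([0.4729, -0.122], 59, np.float64(0.0262), 5.23)
([0.4805, 0.053], 15, np.float64(0.0245), 4.77)
```

View pics/w2.png

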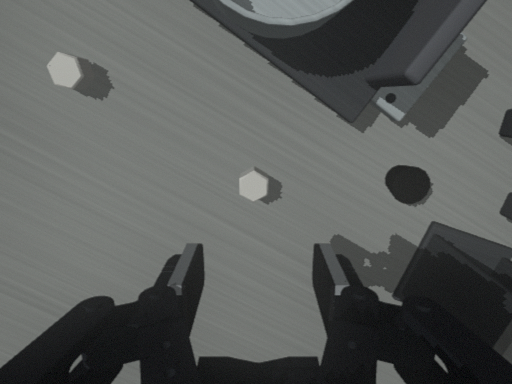

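The bead hasn't moved; it is at (253,185). The fingertips show near row 245, nearer the camera than expected, so the pads probably closed above the bead. I'll go down again and look at the tips against the bench.

{"method": "step_arm", "body": {
  "series": [0,0,0.04,0,0,0,0.08,0,0,0,0.11,0,0,0,0.12,0,0,0,0.12,0,0,0,0.12,0]
}}

```text
time: 6.12
tool_pos: [0.4739, -0.1234, 0.0062]
tcp_rot: [3.033, 0.815, 0.002]
wrist_force: [0.9, 0.3, 0.3]
width: 0.601
grip_force: 0.0
```

Run:
```python
from h import *
w=cam('wrist');save(w,'w3.png');s=st();print(s['tool_pos'],s['wrist_force'])
print(proj(w,[.4727,-.122,.011]),proj(w,s['tool_pos']))
```

```text
[ 0.47423044 -0.12349844  0.00653714] [0.31055999 0.35195155 0.50580447]
[253.1349597  237.49386845] [256.93546564 233.17430084]
```

View pics/w3.png

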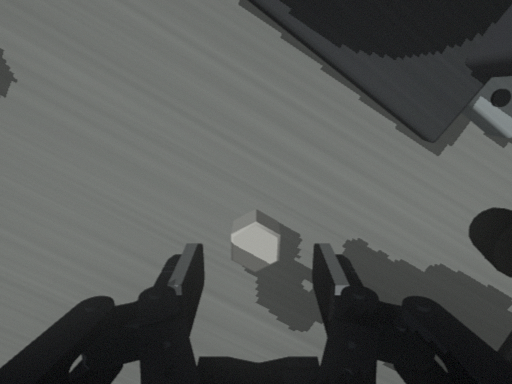

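The bead at (256,240) sits centred below the fingers. By their spacing the tips are about 25–30 mm short of the stated TCP, so I'll go lower in small steps and watch the force.

{"method": "step_arm", "body": {
  "series": [0,0,0.006,0,0,0,0.012,0,0,0,0.016,0,0,0,0.016,0]
}}

```text
time: 6.68
tool_pos: [0.4724, -0.1229, -0.0113]
tcp_rot: [-3.033, -0.815, 0.002]
wrist_force: [-0.6, 0.6, -0.8]
width: 0.596
grip_force: 0.0
```

{"method": "step_arm", "body": {
  "series": [0,0,0.003,0,0,0,0.006,0,0,0,0.006,0]
}}

```text
time: 7.05
tool_pos: [0.4726, -0.123, -0.017]
tcp_rot: [-3.034, -0.815, 0.001]
wrist_force: [0.1, 0.8, 0.2]
width: 0.601
grip_force: 0.0
```

{"method": "step_arm", "body": {
  "series": [0,0,0,0,0,0,0,0,0,0,0,0,0,0,0,0,0,0,0,0],
  "gripper": 0
}}

```text
time: 7.68
tool_pos: [0.4733, -0.1232, -0.0165]
tcp_rot: [3.034, 0.815, 0.001]
wrist_force: [1.1, 0.1, 1.0]
width: 0.28
grip_force: 34.8
```

{"method": "step_arm", "body": {
  "series": [0,0,-0.03,0,0,0,-0.08,0,0,0,-0.13,0,0,0,-0.16,0,0,0,-0.18,0,0,0,-0.18,0]
}}

```text
time: 8.43
tool_pos: [0.4741, -0.1235, 0.1649]
tcp_rot: [3.032, 0.814, 0.005]
wrist_force: [0.2, 1.3, -1.2]
width: 0.281
grip_force: 34.6
```

Run:
```python
from h import *
np.set_printoptions(precision=4,suppress=True)
t=cam('top');s0=st();print(s0['tool_pos'],s0['width'],s0['grip_force'])
w=cam('wrist');s=cam('scene');save(w,'w4.png')
for d,n in((t,'t'),(s,'s'),(w,'w')):
    for l in('dish_floor','push_plate'):
        r=viewer.spot_point(d,l)[:1]
        if r: p=r[0]['point'];print(n,l,r[0]['score'],p,onz(d,p,.035 if l[0]=='d' else .105))
# tip triangulation of the rim circle in the top view
print('rim guess',onz(t,(282.9,173.75),.09))
c=np.array([.637,-.054]);
print(goto([c[0]-.028*.866,c[1]-.014,.165]))
```

```text
[ 0.473  -0.1231  0.1633] 0.27880828099245064 34.607334095053375
t dish_floor 0.71 [281.4, 176.2] [ 0.6345 -0.0503  0.035 ]
t push_plate 0.71 [318.1, 175.9] [ 0.6249 -0.1717  0.105 ]
s dish_floor 0.59 [227.0, 213.7] [ 0.6242 -0.0596  0.035 ]
s push_plate 0.81 [192.2, 193.8] [ 0.6326 -0.1522  0.105 ]
w push_plate 0.76 [428.9, 29.5] [ 0.6244 -0.1601  0.105 ]
rim guess [ 0.6294 -0.0524  0.09  ]
([0.149, 0.0227, -0.0027], 'turn', np.float64(0.0))
```

View pics/w4.png

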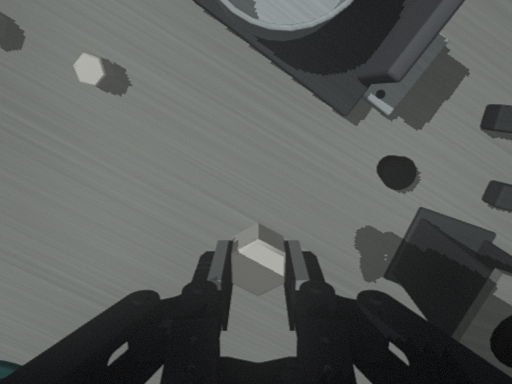

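The bead is held between the pads at (259,260). Now over the dish.

{"method": "step_arm", "body": {
  "series": [0.02,0.003,0,0,0.06,0.008,0,0,0.1,0.013,0,0,0.13,0.017,0,0,0.145,0.019,0,0,0.145,0.019,0,0]
}}

```text
time: 9.62
tool_pos: [0.6086, -0.0663, 0.1629]
tcp_rot: [-3.033, -0.817, 0.001]
wrist_force: [-1.4, -0.6, -0.9]
width: 0.279
grip_force: 34.6
```

Run:
```python
from h import *
w=cam('wrist');save(w,'w5.png');print(st()['tool_pos'])
print(proj(w,[.632,-.053,.09]))
for l in('dish_floor','push_plate'): print(l,[(round(r['score'],2),r['point'],onz(w,r['point'],.035 if l[0]=='d' else .105)) for r in viewer.spot_point(w,l)[:2]])
```

```text
[ 0.60772005 -0.06670854  0.16282565]
[257.19409197 159.87510631]
dish_floor [(0.95, [260.7, 144.4], array([ 0.63614349, -0.05407798,  0.035     ]))]
push_plate [(0.87, [374.6, 241.8], array([ 0.62478637, -0.15961136,  0.105     ]))]
```

View pics/w5.png

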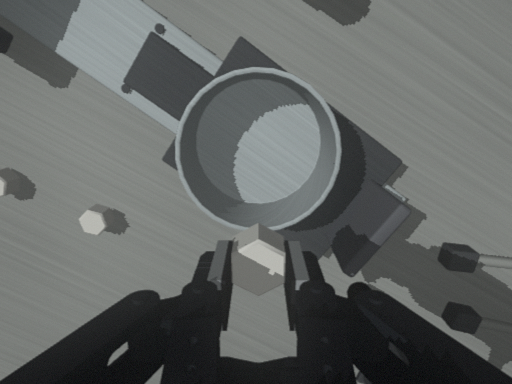

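The rim circle is centred at about (259,150), so the dish is at about (.636,-.053). The gripper is 28 mm short of centre, as planned. Lowering and releasing.

{"method": "step_arm", "body": {
  "series": [0.0035,0.002,0.03,0,0.0035,0.002,0.07,0,0.0035,0.002,0.11,0,0.0035,0.002,0.13,0,0.0035,0.002,0.135,0,0.0035,0.002,0.135,0]
}}

```text
time: 10.52
tool_pos: [0.6127, -0.0672, 0.0294]
tcp_rot: [3.034, 0.814, 0.002]
wrist_force: [0.0, 0.5, -0.0]
width: 0.28
grip_force: 34.6
```

{"method": "step_arm", "body": {
  "series": [0,0,0,0,0,0,0,0,0,0,0,0],
  "gripper": 0.42
}}

```text
time: 10.9
tool_pos: [0.6126, -0.0669, 0.0292]
tcp_rot: [3.034, 0.815, 0.002]
wrist_force: [0.5, -1.0, -0.9]
width: 0.421
grip_force: 0.0
```

{"method": "step_arm", "body": {
  "series": [0,0,-0.03,0,0,0,-0.08,0,0,0,-0.12,0,0,0,-0.14,0,0,0,-0.14,0]
}}

```text
time: 11.52
tool_pos: [0.6131, -0.067, 0.1699]
tcp_rot: [3.033, 0.815, 0.005]
wrist_force: [-0.2, -0.5, 0.3]
width: 0.419
grip_force: 0.0
```

Run:
```python
from h import *
w=cam('wrist');s=st();print(s['tool_pos'],s['wrist_force'])
for b in beads(w)+beads(w,.057): print(b)
T=Tt();T[:3,3]=s['tool_pos']
print('b2',goto([.4806,.053,.10],45))
```

```text
[ 0.61179122 -0.06679905  0.16788579] [ 0.00791577 -0.6678302  -0.131884  ]
([0.536, -0.1025], 0, np.float64(0.0845), 3.29)
([0.7487, -0.0858], 0, np.float64(0.1106), 5.05)
([0.7315, -0.0064], 2, np.float64(0.0517), 3.6)
([0.7123, -0.0189], 0, np.float64(0.0764), 7.67)
([0.741, -0.0796], 0, np.float64(0.0985), 4.0)
b2 ([-0.0535, -0.1694, 0.0679], 'turn', np.float64(-0.261))
```

{"method": "step_arm", "body": {
  "series": [-0.01,-0.03,0,0,-0.025,-0.08,0,0,-0.04,-0.13,0,-0.13,-0.05,-0.16,0.03,-0.26,-0.0535,-0.169,0.06,-0.26,-0.0535,-0.169,0.065,-0.26,-0.0535,-0.169,0.065,-0.26],
  "gripper": 0.6
}}

```text
time: 12.45
tool_pos: [0.4805, 0.0523, 0.1023]
tcp_rot: [-2.902, -1.201, 0.003]
wrist_force: [0.0, 0.7, -0.1]
width: 0.599
grip_force: 0.0
```

Run:
```python
from h import *
w=cam('wrist');s=st();print(s['tool_pos'],s['wrist_force'])
for b in beads(w): print(b,goto([b[0][0],b[0][1],-.018],(b[1]+30)%60+0))
```

```text
[0.48161654 0.05226422 0.10333366] [-0.63301942  0.28250589 -0.43226522]
([0.4804, 0.0535], 13, np.float64(0.0245), 4.89) ([0.0, -0.0017, 0.1213], 'turn', np.float64(0.034))
([0.4686, 0.1527], 44, np.float64(0.0239), 4.68) ([0.0617, -0.0803, 0.1213], 'turn', np.float64(0.54))
```

{"method": "step_arm", "body": {
  "series": [0,-0.0015,0.04,0.03,0,-0.0015,0.08,0.03,0,-0.0015,0.11,0.03,0,-0.0015,0.122,0.03,0,-0.0015,0.122,0.03]
}}

```text
time: 13.12
tool_pos: [0.4805, 0.0534, -0.0185]
tcp_rot: [-2.921, -1.157, 0.0]
wrist_force: [0.2, -1.2, 0.1]
width: 0.603
grip_force: 0.0
```

{"method": "step_arm", "body": {
  "series": [0,0,0,0,0,0,0,0,0,0,0,0,0,0,0,0],
  "gripper": 0
}}

```text
time: 13.62
tool_pos: [0.4819, 0.0538, -0.017]
tcp_rot: [2.919, 1.157, 0.006]
wrist_force: [-0.5, -0.5, 6.7]
width: 0.28
grip_force: 35.0
```

{"method": "step_arm", "body": {
  "series": [0,0,-0.03,0,0,0,-0.08,0,0,0,-0.13,0,0,0,-0.16,0,0,0,-0.18,0,0,0,-0.18,0]
}}

```text
time: 14.38
tool_pos: [0.4814, 0.0538, 0.1634]
tcp_rot: [2.919, 1.157, 0.007]
wrist_force: [-0.1, -0.8, -1.2]
width: 0.283
grip_force: 34.6
```

Run:
```python
from h import *
s=st();print(s['tool_pos'],s['width'])
print(goto([.636+.020,-.053+.020,s['tool_pos'][2]]))
```

```text
[0.48138677 0.05380741 0.163426  ] 0.2833862063361247
([0.0677, 0.1829, 0.0008], 'turn', np.float64(0.0))
```

{"method": "step_arm", "body": {
  "series": [0.01,0.03,0,0,0.025,0.08,0,0,0.045,0.13,0,0,0.06,0.165,0,0,0.068,0.183,0,0,0.068,0.183,0,0]
}}

```text
time: 15.12
tool_pos: [0.6546, -0.0336, 0.1588]
tcp_rot: [-2.92, -1.156, 0.004]
wrist_force: [0.3, 0.2, -0.9]
width: 0.284
grip_force: 34.7
```

{"method": "step_arm", "body": {
  "series": [0,0,0.03,0,0,0,0.07,0,0,0,0.11,0,0,0,0.13,0,0,0,0.134,0,0,0,0.134,0]
}}

```text
time: 15.88
tool_pos: [0.6556, -0.033, 0.0283]
tcp_rot: [2.92, 1.158, 0.002]
wrist_force: [1.6, -0.1, -0.6]
width: 0.278
grip_force: 34.7
```

{"method": "step_arm", "body": {
  "series": [0,0,0,0,0,0,0,0,0,0,0,0],
  "gripper": 0.42
}}

```text
time: 16.25
tool_pos: [0.6555, -0.0331, 0.0283]
tcp_rot: [2.92, 1.157, 0.002]
wrist_force: [0.2, 0.0, 0.0]
width: 0.422
grip_force: 0.0
```

{"method": "step_arm", "body": {
  "series": [0,0,-0.03,0,0,0,-0.08,0,0,0,-0.12,0,0,0,-0.14,0,0,0,-0.14,0]
}}

```text
time: 16.88
tool_pos: [0.6561, -0.0332, 0.1691]
tcp_rot: [2.919, 1.157, 0.005]
wrist_force: [0.0, 1.3, 0.3]
width: 0.422
grip_force: 0.0
```

Run:
```python
from h import *
w=cam('top');s=st();print(s['tool_pos'],s['wrist_force'],s['width'])
for b in beads(w,lo=110): print(b)
print('b3',goto([.4675,.1525,.10],45))
```

```text
[ 0.65468546 -0.03305939  0.16690758] [ 0.19717121  0.37825924 -0.72791134] 0.41901091323305056
b3 ([-0.0092, -0.2634, 0.0669], 'turn', np.float64(-0.031))
```

{"method": "step_arm", "body": {
  "series": [0,-0.04,0,0,-0.003,-0.09,0,-0.1,-0.005,-0.14,0,-0.2,-0.007,-0.19,0,-0.3,-0.009,-0.23,0.02,-0.42,-0.009,-0.255,0.05,-0.54,-0.009,-0.263,0.065,-0.54,-0.009,-0.263,0.065,-0.54],
  "gripper": 0.6
}}

```text
time: 17.92
tool_pos: [0.4661, 0.1518, 0.0997]
tcp_rot: [-2.506, -1.892, 0.008]
wrist_force: [0.9, -0.0, 0.2]
width: 0.599
grip_force: 0.0
```

Run:
```python
from h import *
w=cam('wrist');s=st();print(s['tool_pos'],s['wrist_force'])
for b in beads(w): print(b,goto([b[0][0],b[0][1],-.017],b[1]+30),goto([b[0][0],b[0][1],-.017],b[1]+90))
```

```text
[0.46780413 0.1518251  0.10126326] [1.21551738 0.15532739 0.39112803]
([0.4683, 0.153], 43, np.float64(0.0243), 4.82) ([0.0014, 0.0003, 0.1183], 'turn', np.float64(0.019)) ([0.0014, 0.0003, 0.1183], 'turn', np.float64(-1.028))
([0.6423, 0.1084], 55, np.float64(0.0442), 5.49) ([0.0062, 0.1799, 0.118], 'turn', np.float64(-0.19)) ([0.0062, 0.1799, 0.118], 'turn', np.float64(-1.237))
```

{"method": "step_arm", "body": {
  "series": [0.0014,0,0.04,0.02,0.0014,0,0.08,0.02,0.0014,0,0.107,0.02,0.0014,0,0.118,0.02,0.0014,0,0.118,0.02]
}}

```text
time: 18.6
tool_pos: [0.4694, 0.1533, -0.0155]
tcp_rot: [2.526, 1.868, 0.0]
wrist_force: [1.2, -0.4, -0.0]
width: 0.6
grip_force: 0.0
```

{"method": "step_arm", "body": {
  "series": [0,0,0,0,0,0,0,0,0,0,0,0,0,0,0,0],
  "gripper": 0
}}

```text
time: 19.1
tool_pos: [0.4703, 0.1541, -0.014]
tcp_rot: [2.523, 1.869, 0.005]
wrist_force: [-0.3, -0.9, 5.6]
width: 0.276
grip_force: 35.3
```

{"method": "step_arm", "body": {
  "series": [0,0,-0.03,0,0,0,-0.08,-0.17,0,0,-0.13,-0.34,0,0,-0.16,-0.51,0,0,-0.18,-0.68,0,0,-0.18,-0.85,0,0,-0.18,-1.02,0,0,-0.18,-1.05]
}}

```text
time: 20.1
tool_pos: [0.4681, 0.1537, 0.1643]
tcp_rot: [-1.248, -2.883, 0.0]
wrist_force: [-0.5, -1.0, -0.9]
width: 0.279
grip_force: 34.6
```

Run:
```python
from h import *
s=st();print(s['tool_pos'],s['width'])
print(goto([.655,-.073,s['tool_pos'][2]]))
```

```text
[0.4681104  0.15372135 0.1642967 ] 0.2788522277848887
([-0.2932, -0.0189, -0.0], 'turn', np.float64(0.0))
```

{"method": "step_arm", "body": {
  "series": [-0.03,-0.002,0,0,-0.08,-0.005,0,0,-0.13,-0.009,0,0,-0.18,-0.012,0,0,-0.23,-0.015,0,0,-0.27,-0.018,0,0,-0.293,-0.019,0,0,-0.293,-0.019,0,0]
}}

```text
time: 21.1
tool_pos: [0.6557, -0.0742, 0.1636]
tcp_rot: [-1.253, -2.88, 0.0]
wrist_force: [-0.3, 0.5, -0.1]
width: 0.285
grip_force: 34.6
```

{"method": "step_arm", "body": {
  "series": [0,0,0.03,0,0,0,0.07,0,0,0,0.11,0,0,0,0.13,0,0,0,0.134,0,0,0,0.134,0]
}}

```text
time: 21.85
tool_pos: [0.6561, -0.0727, 0.0315]
tcp_rot: [1.247, 2.882, 0.001]
wrist_force: [0.5, 0.4, 0.1]
width: 0.279
grip_force: 34.6
```

{"method": "step_arm", "body": {
  "series": [0,0,0,0,0,0,0,0,0,0,0,0],
  "gripper": 0.42
}}

```text
time: 22.22
tool_pos: [0.6559, -0.073, 0.0312]
tcp_rot: [1.247, 2.882, 0.001]
wrist_force: [0.9, 0.4, 0.1]
width: 0.421
grip_force: 0.0
```

{"method": "step_arm", "body": {
  "series": [0,0,-0.03,0,0,0,-0.08,0,0,0,-0.12,0,0,0,-0.16,0,0,0,-0.18,0,0,0,-0.18,0]
}}

```text
time: 22.98
tool_pos: [0.6563, -0.0731, 0.2121]
tcp_rot: [1.246, 2.88, 0.001]
wrist_force: [-0.3, 1.0, -0.9]
width: 0.421
grip_force: 0.0
```

Run:
```python
from h import *
w=cam('wrist');s=st();print(s['tool_pos'],s['wrist_force'],s['width'])
save(w,'w6.png')
c=cam('scene')
for n,d in(('s',c),('t',cam('top'))):
  for l in('bead1_center','rod_grip','holder_top'):
    print(n,l,[(round(r['score'],2),np.round(r['point']).tolist()) for r in viewer.spot_point(d,l)])
h=[cv2.resize(x,(400,300)) for x in (w['image'],c['image'][110:290,100:340])]
cv2.imwrite('pics/c6.png',np.hstack(h)[:,:,::-1])
print(goto([.483,-.341,.27],90))
```

```text
[ 0.65510646 -0.07292014  0.20991076] [-0.35290623 -0.49131426  0.19604951] 0.4153643858696196
s bead1_center []
s rod_grip [(0.53, [150.0, 137.0])]
s holder_top [(0.83, [147.0, 149.0])]
t bead1_center [(0.21, [271.0, 138.0])]
t rod_grip [(0.58, [372.0, 218.0])]
t holder_top [(0.84, [375.0, 217.0])]
([-0.0779, -0.3088, -0.0607], 'turn', np.float64(0.754))
```

View pics/c6.png

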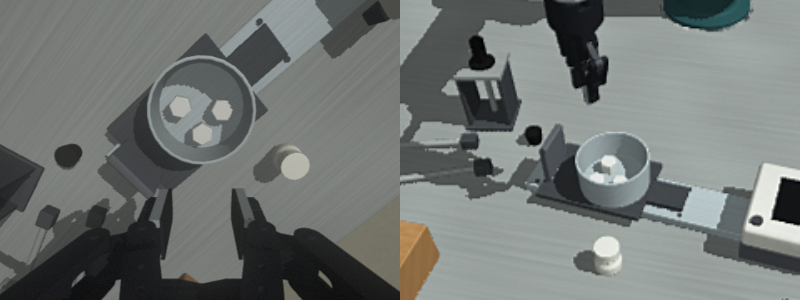

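All three beads are in the dish, in the wrist view left at about (200,115). The bench where they stood is empty. Next I go above the rod stand.

{"method": "step_arm", "body": {
  "series": [0,-0.02,-0.03,0,-0.01,-0.06,-0.04,0.1,-0.025,-0.11,-0.04,0.2,-0.04,-0.16,-0.04,0.3,-0.05,-0.21,-0.04,0.4,-0.065,-0.26,-0.04,0.5,-0.075,-0.295,-0.04,0.6,-0.078,-0.309,-0.04,0.75],
  "gripper": 0.7
}}

```text
time: 24.42
tool_pos: [0.482, -0.3432, 0.2501]
tcp_rot: [-2.225, -2.218, 0.001]
wrist_force: [0.4, -0.1, -0.2]
width: 0.701
grip_force: 0.0
```

{"method": "step_arm", "body": {
  "series": [0,0,0,0,0,0,0,0]
}}

```text
time: 24.68
tool_pos: [0.4836, -0.3408, 0.2501]
tcp_rot: [-2.214, -2.229, -0.001]
wrist_force: [0.4, 0.4, -0.7]
width: 0.697
grip_force: 0.0
```

Run:
```python
from h import *
w=cam('wrist');save(w,'w7.png');s=st();print(s['tool_pos'],s['q'])
print(proj(w,[.483,-.341,.187]))
for l,z in(('rod_grip',.161),('holder_top',.13)): print(l,[(round(r['score'],2),np.round(r['point'],1).tolist(),onz(w,r['point'],z)) for r in viewer.spot_point(w,l)[:2]])
```

```text
[ 0.48380651 -0.34052562  0.25015753] [-6.55649761e-01  8.18533457e-02  1.73127459e+00  4.01750988e-04
  1.32868493e+00 -6.62467636e-01]
[257.21036132 198.13727684]
rod_grip [(0.87, [260.8, 193.1], array([ 0.48589353, -0.34505043,  0.161     ]))]
holder_top []
```

View pics/w7.png

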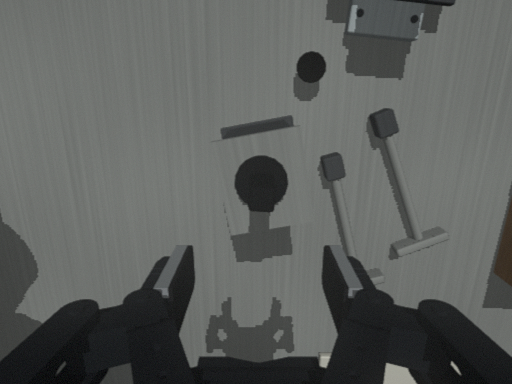

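Run:
```python
from h import *
a=cv2.imread('pics/w7.png')[90:290,170:350].astype(float)
b=np.clip((a-5)*5,0,255).astype(np.uint8)
c=np.clip((a-60)*3,0,255).astype(np.uint8)
cv2.imwrite('pics/w7c.png',np.hstack([cv2.resize(x,None,fx=2.2,fy=2.5,interpolation=cv2.INTER_CUBIC) for x in(b,c)]))
```

```text
(no output)
```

View pics/w7c.png

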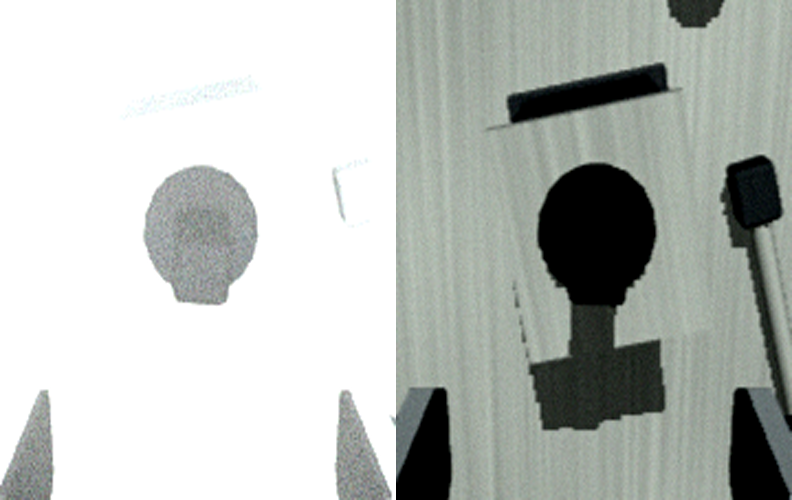

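Run:
```python
from h import *
w=cam('wrist');np.set_printoptions(precision=4,suppress=True)
print('collar',onz(w,(261.4,181.6),.136),'griptop',onz(w,(261.8,200),.186))
f=lambda x,y:(170+(x-396)/2.2,90+y/2.5)
a,b=onz(w,f(488,130),.13),onz(w,f(683,88),.13);d=b-a;print(a,b,np.linalg.norm(d),np.degrees(np.arctan2(d[1],d[0])))
a,b=[onz(w,(170+x/2.2,90+y/2.5),.186) for x,y in((176,303),(227,300))];d=b-a;print(np.linalg.norm(d),np.degrees(np.arctan2(d[1],d[0])))
```

```text
collar [ 0.4869 -0.3418  0.136 ] griptop [ 0.4867 -0.3425  0.186 ]
[ 0.4432 -0.3078  0.13  ] [ 0.5202 -0.2929  0.13  ] 0.07837202628620436 10.964813692260345
0.017470902777772548 3.4960731320381373
```

Collar and grip top both put the rod axis at about (.487,-.342). The stand is turned 11° and the grip about 4–11°. I'll descend and grip.

{"method": "step_arm", "body": {
  "series": [-0.0015,0.003,0.0,-0.13,-0.0015,0.003,0.03,-0.13,-0.0015,0.003,0.07,-0.13,-0.0015,0.003,0.11,-0.13,-0.0015,0.003,0.125,-0.13,-0.0015,0.003,0.125,-0.13]
}}

```text
time: 25.62
tool_pos: [0.486, -0.342, 0.1244]
tcp_rot: [-2.065, -2.364, 0.0]
wrist_force: [-0.5, -0.4, -0.3]
width: 0.696
grip_force: 0.0
```

{"method": "step_arm", "body": {
  "series": [0,0,0,0,0,0,0,0,0,0,0,0,0,0,0,0,0,0,0,0],
  "gripper": 0,
  "newtons": 80
}}

```text
time: 26.25
tool_pos: [0.4877, -0.3438, 0.1275]
tcp_rot: [2.065, 2.362, 0.001]
wrist_force: [-0.1, 0.1, 5.3]
width: 0.221
grip_force: 79.1
```

{"method": "step_arm", "body": {
  "series": [0,0,-0.02,0,0,0,-0.05,0,0,0,-0.09,0,0,0,-0.13,0,0,0,-0.16,0,0,0,-0.18,0,0,0,-0.18,0]
}}

```text
time: 27.12
tool_pos: [0.487, -0.3433, 0.3074]
tcp_rot: [2.066, 2.363, 0.0]
wrist_force: [-0.4, -0.2, -1.9]
width: 0.219
grip_force: 78.3
```

Run:
```python
from h import *
s=st();P=s['tool_pos'];print(P,s['width'],s['wrist_force'],s['torque'])
w=cam('wrist');c=cam('scene');t=cam('top')
x=c['image'][60:260,100:300]
cv2.imwrite('pics/c8.png',np.hstack([cv2.resize(x,(400,400)),cv2.resize(w['image'],(400,400))])[:,:,::-1])
for n,d in(('w',w),('s',c),('t',t)):
  for l in('rod_grip','rod_tip','dish_floor','holder_top'):
    print(n,l,[(round(r['score'],2),np.round(r['point'],1).tolist()) for r in viewer.spot_point(d,l)[:1]], end=' ')
  if n!='w':print([np.round(proj(d,q),1).tolist() for q in([P[0],P[1],P[2]+.036],[P[0],P[1],P[2]-.109])])
```

```text
[ 0.48699647 -0.34331954  0.30742939] 0.2189121184673945 [-0.39182029 -0.22968826 -1.8809863 ] [-0.00562583  0.01956848 -0.05729628]
w rod_grip [(0.81, [256.2, 262.8])] w rod_tip [(0.88, [256.2, 176.8])] w dish_floor [] w holder_top [(0.67, [258.6, 169.8])] s rod_grip [(0.53, [131.8, 88.2])] s rod_tip [(0.73, [148.4, 129.0])] s dish_floor [(0.71, [226.6, 219.3])] s holder_top [(0.65, [146.7, 149.9])] [[131.3, 83.7], [143.8, 128.8]]
t rod_grip [(0.46, [390.7, 209.1])] t rod_tip [(0.41, [378.5, 217.5])] t dish_floor [(0.6, [278.5, 175.1])] t holder_top [(0.95, [371.7, 217.7])] [[391.6, 206.5], [376.6, 214.6]]
```

View pics/c8.png

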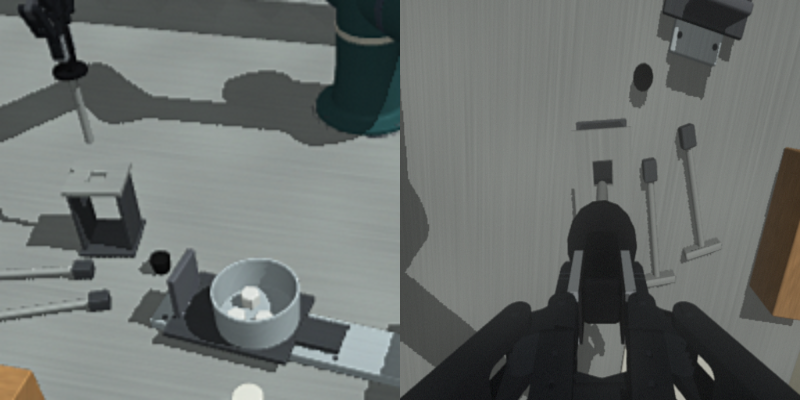

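The rod is held and the stand is empty. I'll triangulate the tip to check for tilt, and measure the hole.

Run:
```python
from h import *
np.set_printoptions(precision=4,suppress=True)
w=cam('wrist');c=cam('scene');t=cam('top')
tip=tri([(w,(256.2,176.8)),(c,(148.4,129)),(t,(378.5,217.5))]);print('tip',tip,'tcp',st()['tool_pos'])
print('tip ws',tri([(w,(256.2,176.8)),(c,(148.4,129))]))
print('hole w',onz(w,(258.6,169.8),.13),'hole s',onz(c,(146.7,149.9),.13),onz(t,(371.7,217.7),.13),tri([(w,(258.6,169.8)),(c,(146.7,149.9)),(t,(371.7,217.7))]))
m=cv2.cvtColor(w['image'],cv2.COLOR_RGB2GRAY)
print('hole px rows', m[150:200:2,258].tolist()); print(proj(w,[.4868,-.342,.13]))
```

```text
tip [ 0.4799 -0.3412  0.1941] tcp [ 0.4864 -0.3428  0.3054]
tip ws [ 0.4826 -0.3352  0.1961]
hole w [ 0.4874 -0.3475  0.13  ] hole s [ 0.5005 -0.3443  0.13  ] [ 0.4875 -0.3469  0.13  ] [ 0.4888 -0.3504  0.1203]
hole px rows [130, 130, 133, 65, 51, 52, 53, 52, 55, 53, 52, 50, 98, 102, 101, 103, 100, 102, 100, 100, 100, 66, 37, 40, 39]
[258.6951 164.7552]
```

{"method": "step_arm", "body": {
  "series": [0.015,0.008,0,0,0.05,0.028,0,0,0.09,0.05,0,0,0.135,0.076,0,0,0.18,0.102,0,0,0.22,0.125,0,0,0.26,0.147,0.01,0,0.285,0.161,0.03,0]
}}

```text
time: 29.02
tool_pos: [0.6091, -0.0354, 0.2764]
tcp_rot: [2.064, 2.366, 0.004]
wrist_force: [1.1, 0.0, -1.7]
width: 0.224
grip_force: 78.3
```

{"method": "step_arm", "body": {
  "series": [0.008,0.005,0.02,0,0.012,0.007,0.03,0,0.012,0.007,0.03,0,0.012,0.007,0.03,0]
}}

```text
time: 29.52
tool_pos: [0.6134, -0.027, 0.2461]
tcp_rot: [2.069, 2.363, 0.001]
wrist_force: [-0.3, -1.0, -1.3]
width: 0.22
grip_force: 78.3
```

Run:
```python
from h import *
np.set_printoptions(precision=4,suppress=True)
w=cam('wrist');save(w,'w9.png');s=st();P=s['tool_pos'];print(P,s['torque'],s['tcp_rot'])
for l,z in(('rod_tip',P[2]-.111),('dish_floor',.035)): print(l,[(round(r['score'],2),np.round(r['point'],1).tolist(),onz(w,r['point'],z)) for r in viewer.spot_point(w,l)[:1]])
print('beads',beads(w,.057))
```

```text
[ 0.6136 -0.027   0.2464] [-0.0469 -0.0227  0.026 ] [2.0683 2.3627 0.0013]
rod_tip [(0.83, [260.7, 177.9], array([ 0.6153, -0.0238,  0.1354]))]
dish_floor [(0.58, [258.6, 179.1], array([ 0.6173, -0.0512,  0.035 ]))]
beads [([0.6549, -0.0348], 11, np.float64(0.0245), 4.66), ([0.6487, -0.0394], 16, np.float64(0.1261), 6.98), ([0.547, 0.065], 0, np.float64(0.0588), 3.52)]
```

View pics/w9.png

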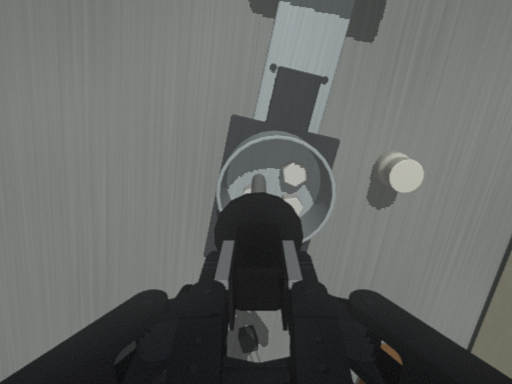

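Run:
```python
from h import *
np.set_printoptions(precision=4,suppress=True)
w=cam('wrist');P=st()['tool_pos'];print(P)
g=cv2.Canny(cv2.cvtColor(w['image'],cv2.COLOR_RGB2GRAY),40,100)
c=onz(w,(276.5,191.5),.09);print('rim c',c, np.linalg.norm(onz(w,(335,191.5),.09)-c))
# fit: edge points (upper half) mapped to the rim plane near r=60mm
ys,xs=np.nonzero(g[120:215,200:350]);Q=np.array([onz(w,(x+200,y+120),.09)[:2] for x,y in zip(xs,ys)])
from scipy.optimize import minimize
best=max(((np.sum(np.abs(np.hypot(*(Q-[a,b]).T)-.060)<.0012),a,b) for a in np.arange(.62,.65,.001) for b in np.arange(-.07,-.04,.001)));print(best)
```

```text
[ 0.6136 -0.0267  0.2463]
rim c [ 0.6356 -0.0474  0.09  ] 0.06029886063541469
(np.int64(229), np.float64(0.633), np.float64(-0.05199999999999999))
```

The rim is centred near (.6355,-.051). The rod tip shows at (259,178), in the bead-free gap. Lowering it to just above the floor, then a first half turn.

{"method": "step_arm", "body": {
  "series": [0.0035,-0.003,0.01,0,0.0035,-0.003,0.03,0,0.0035,-0.003,0.06,0,0.0035,-0.003,0.085,0,0.0035,-0.003,0.096,0,0.0035,-0.003,0.097,0]
}}

```text
time: 30.48
tool_pos: [0.6095, -0.0228, 0.1476]
tcp_rot: [-2.067, -2.365, 0.001]
wrist_force: [-0.2, 0.1, -1.5]
width: 0.219
grip_force: 78.3
```

{"method": "step_arm", "body": {
  "series": [-0.01,-0.0114,0,0,-0.0237,-0.0182,0,0,-0.0389,-0.0192,0,0,-0.0533,-0.0143,0,0,-0.0647,-0.0042,0,0,-0.0714,0.0094,0,0,-0.0724,0.0246,0,0,-0.0675,0.039,0,0]
}}

```text
time: 31.48
tool_pos: [0.6588, -0.0843, 0.1481]
tcp_rot: [-2.068, -2.365, -0.0]
wrist_force: [0.1, 0.2, -1.8]
width: 0.219
grip_force: 78.4
```

Run:
```python
from h import *
np.set_printoptions(precision=4,suppress=True)
w=cam('wrist');s=st();P=s['tool_pos'];print(P,s['wrist_force'],s['torque'])
t=cam('top');c=cam('scene')
cv2.imwrite('pics/c10.png',np.hstack([cv2.resize(w['image'][60:300,130:400],(380,340)),cv2.resize(c['image'][160:260,180:290],(380,340))])[:,:,::-1])
```

```text
[ 0.6604 -0.0829  0.1482] [ 1.4069  0.7593 -1.1374] [-0.025  -0.0777  0.0265]
```

View pics/c10.png

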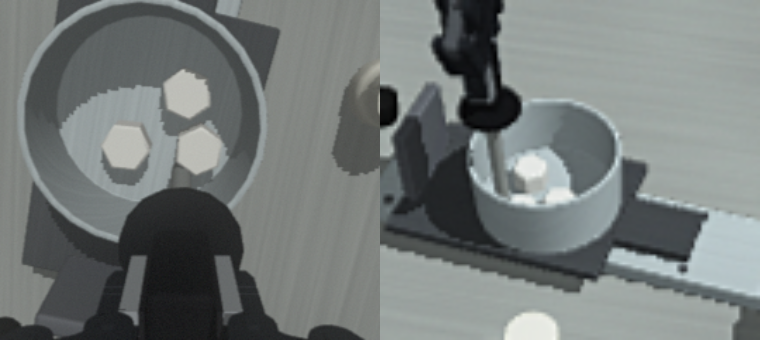

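The rod is in the dish behind the front bead, contact forces are small and all beads are inside. I'll carry on to about four turns.

{"method": "step_arm", "body": {
  "series": [0.01,0.0114,0,0,0.0237,0.0182,0,0,0.0389,0.0192,0,0,0.0533,0.0143,0,0,0.0647,0.0042,0,0,0.0714,-0.0094,0,0,0.0724,-0.0246,0,0,0.0675,-0.039,0,0]
}}

```text
time: 32.62
tool_pos: [0.6085, -0.023, 0.1484]
tcp_rot: [-2.067, -2.365, -0.001]
wrist_force: [1.6, 0.9, -2.0]
width: 0.218
grip_force: 78.5
```

{"method": "step_arm", "body": {
  "series": [-0.01,-0.0114,0,0,-0.0237,-0.0182,0,0,-0.0389,-0.0192,0,0,-0.0533,-0.0143,0,0,-0.0647,-0.0042,0,0,-0.0714,0.0094,0,0,-0.0724,0.0246,0,0,-0.0675,0.039,0,0]
}}

```text
time: 33.62
tool_pos: [0.6588, -0.0844, 0.148]
tcp_rot: [2.068, 2.365, -0.0]
wrist_force: [-1.2, 0.3, -0.8]
width: 0.223
grip_force: 78.6
```

{"method": "step_arm", "body": {
  "series": [0.01,0.0114,0,0,0.0237,0.0182,0,0,0.0389,0.0192,0,0,0.0533,0.0143,0,0,0.0647,0.0042,0,0,0.0714,-0.0094,0,0,0.0724,-0.0246,0,0,0.0675,-0.039,0,0]
}}

```text
time: 34.62
tool_pos: [0.6085, -0.0229, 0.1485]
tcp_rot: [-2.067, -2.365, -0.001]
wrist_force: [2.3, 0.4, -1.0]
width: 0.226
grip_force: 78.7
```

Run:
```python
from h import *
np.set_printoptions(precision=4,suppress=True)
w=cam('wrist');s=st();P=s['tool_pos'];print(P,s['wrist_force'],s['torque'])
c=cam('scene');print(len(beads(c,.057,150)))
cv2.imwrite('pics/c11.png',np.hstack([cv2.resize(w['image'][60:300,130:400],(380,340)),cv2.resize(c['image'][160:260,180:290],(380,340))])[:,:,::-1])
```

```text
[ 0.6066 -0.024   0.1482] [-1.4488  0.3425 -1.2676] [-0.0378  0.075   0.0343]
0
```

View pics/c11.png

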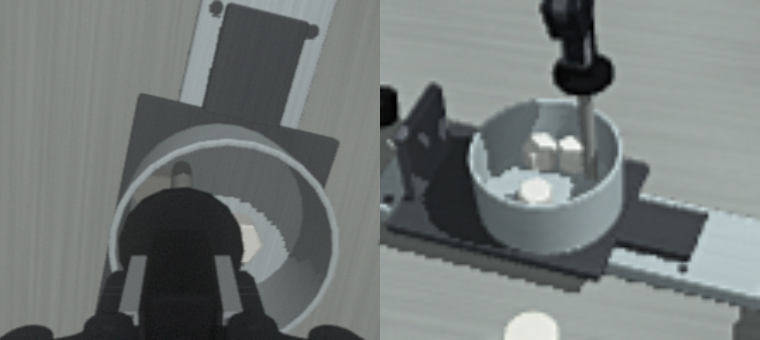

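Two beads are being swept along just ahead of the rod; the third lies towards the camera. Two more turns.

{"method": "step_arm", "body": {
  "series": [-0.01,-0.0114,0,0,-0.0237,-0.0182,0,0,-0.0389,-0.0192,0,0,-0.0533,-0.0143,0,0,-0.0647,-0.0042,0,0,-0.0714,0.0094,0,0,-0.0724,0.0246,0,0,-0.0675,0.039,0,0]
}}

```text
time: 35.72
tool_pos: [0.6587, -0.0844, 0.148]
tcp_rot: [-2.068, -2.365, 0.0]
wrist_force: [-1.1, 0.6, -0.4]
width: 0.221
grip_force: 78.7
```

{"method": "step_arm", "body": {
  "series": [0.01,0.0114,0,0,0.0237,0.0182,0,0,0.0389,0.0192,0,0,0.0533,0.0143,0,0,0.0647,0.0042,0,0,0.0714,-0.0094,0,0,0.0724,-0.0246,0,0,0.0675,-0.039,0,0]
}}

```text
time: 36.72
tool_pos: [0.6107, -0.0235, 0.1492]
tcp_rot: [2.064, 2.362, 0.005]
wrist_force: [7.4, -4.2, -1.4]
width: 0.218
grip_force: 78.7
```

{"method": "step_arm", "body": {
  "series": [-0.01,-0.0114,0,0,-0.0237,-0.0182,0,0,-0.0389,-0.0192,0,0,-0.0533,-0.0143,0,0,-0.0647,-0.0042,0,0,-0.0714,0.0094,0,0,-0.0724,0.0246,0,0,-0.0675,0.039,0,0]
}}

```text
time: 37.72
tool_pos: [0.6587, -0.0846, 0.1479]
tcp_rot: [2.068, 2.365, -0.001]
wrist_force: [-0.1, 0.6, -0.9]
width: 0.218
grip_force: 78.7
```

{"method": "step_arm", "body": {
  "series": [0.01,0.0114,0,0,0.0237,0.0182,0,0,0.0389,0.0192,0,0,0.0533,0.0143,0,0,0.0647,0.0042,0,0,0.0714,-0.0094,0,0,0.0724,-0.0246,0,0,0.0675,-0.039,0,0]
}}

```text
time: 38.72
tool_pos: [0.61, -0.0238, 0.149]
tcp_rot: [2.065, 2.363, 0.003]
wrist_force: [6.7, -3.9, -1.8]
width: 0.223
grip_force: 78.5
```

{"method": "step_arm", "body": {
  "series": [-0.01,-0.0114,0,0,-0.0237,-0.0182,0,0,-0.0389,-0.0192,0,0,-0.0533,-0.0143,0,0,-0.0533,-0.0143,0,0]
}}

```text
time: 39.35
tool_pos: [0.6034, -0.0788, 0.1481]
tcp_rot: [-2.07, -2.363, -0.0]
wrist_force: [0.7, 0.2, -1.4]
width: 0.219
grip_force: 78.9
```

{"method": "step_arm", "body": {
  "series": [0.005,0,0,0,0.005,0,-0.03,0,0.005,0,-0.07,0,0.005,0,-0.11,0,0.005,0,-0.14,0,0.005,0,-0.16,0,0.005,0,-0.16,0]
}}

```text
time: 40.22
tool_pos: [0.6029, -0.0724, 0.31]
tcp_rot: [2.065, 2.364, 0.003]
wrist_force: [-0.5, 0.4, -1.6]
width: 0.224
grip_force: 79.1
```

Run:
```python
from h import *
np.set_printoptions(precision=4,suppress=True)
w=cam('wrist');s=st();P=s['tool_pos'];print(P,s['wrist_force'],s['width'],s['time'])
c=cam('scene')
cv2.imwrite('pics/c12.png',np.hstack([cv2.resize(w['image'],(430,340)),cv2.resize(c['image'][130:260,150:290],(366,340))])[:,:,::-1])
for l,z in(('rod_tip',P[2]-.111),): print(l,[(round(r['score'],2),np.round(r['point'],1).tolist(),onz(w,r['point'],z)) for r in viewer.spot_point(w,l)[:1]])
print(goto([.487,-.343,.307],98))
```

```text
[ 0.602  -0.0723  0.3081] [-0.2607 -0.9336 -1.1255] 0.223717119792594 40.275
rod_tip [(0.62, [260.0, 195.3], array([ 0.6066, -0.0858,  0.1971]))]
([-0.2529, -0.1493, -0.0006], 'turn', np.float64(-0.005))
```

View pics/c12.png

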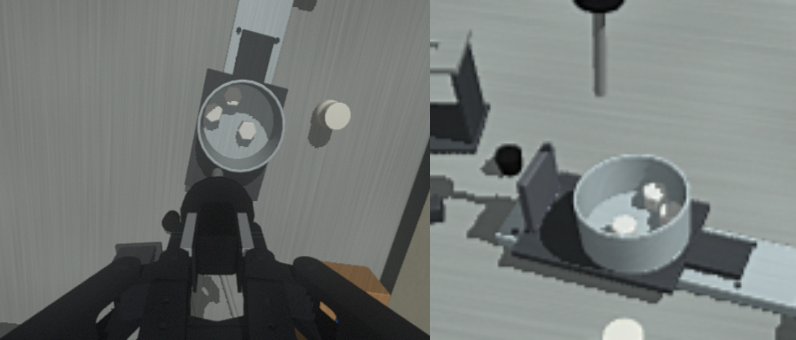

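Stirring is done and the rod is lifted clear, with the three beads in the dish. The tip now shows further back, near row 195 against 178, so the rod has tilted a little in the grip. I'll measure that and the beads numerically.

Run:
```python
from h import *
np.set_printoptions(precision=4,suppress=True)
w=cam('wrist');c=cam('scene');t=cam('top');P=st()['tool_pos'];print(P)
q={}
for n,d in(('w',w),('s',c),('t',t)):
    r=viewer.spot_point(d,'rod_tip')[:1]; q[n]=(d,r[0]['point']) if r else None; print(n,[(x['score'],x['point']) for x in r],proj(d,[P[0],P[1],P[2]-.11]))
    print([ (round(x['score'],2),onz(d,x['point'],.046).round(3)) for x in viewer.spot_point(d,'bead1_center')])
L=[v for v in q.values() if v];print(tri(L));
# top-face blobs in dish, wrist
g=cv2.cvtColor(w['image'],cv2.COLOR_RGB2GRAY)
for lo in(130,145,160):
  n,l,s,ce=cv2.connectedComponentsWithStats((g>lo).astype(np.uint8))
  print(lo,[(s[i,4],onz(w,ce[i],.057)[:2].round(4)) for i in range(1,n) if 60<s[i,4]<900 and 230<ce[i][0]<345 and 80<ce[i][1]<200])
# rod columns: rod centre per row above collar
for y in range(186,206,3): print(y,g[y,235:285:3].tolist())
```

```text
[ 0.6012 -0.0726  0.3063]
w [(0.95, [257.7, 194.6])] [258.6941 181.7506]
[(0.62, array([ 0.592, -0.041,  0.046]))]
s [(0.92, [215.0, 165.5])] [219.9996 165.0058]
[]
t [(0.4, [296.9, 170.3])] [290.9515 174.3174]
[]
[ 0.608  -0.0861  0.1995]
130 [(np.int32(837), array([ 0.6434, -0.0528]))]
145 [(np.int32(504), array([ 0.6373, -0.0495]))]
160 [(np.int32(188), array([ 0.5962, -0.0429])), (np.int32(300), array([ 0.6488, -0.0589]))]
186 [74, 54, 52, 50, 54, 52, 50, 55, 122, 152, 126, 117, 119, 121, 120, 121, 122]
189 [71, 70, 50, 51, 52, 52, 53, 55, 64, 65, 142, 150, 127, 121, 121, 122, 119]
192 [70, 70, 63, 51, 50, 52, 61, 89, 96, 94, 52, 68, 126, 151, 152, 151, 129]
195 [69, 70, 68, 46, 47, 48, 72, 89, 93, 97, 71, 49, 51, 51, 73, 85, 99]
198 [70, 70, 70, 57, 51, 48, 74, 89, 92, 80, 71, 47, 49, 49, 48, 49, 50]
201 [67, 69, 69, 48, 33, 36, 38, 37, 41, 42, 36, 37, 38, 44, 48, 49, 47]
204 [66, 46, 38, 40, 38, 37, 36, 37, 37, 35, 38, 41, 40, 37, 38, 42, 48]
```

{"method": "step_arm", "body": {
  "series": [-0.01,-0.007,0,0,-0.045,-0.029,0,0,-0.085,-0.055,0,0,-0.125,-0.081,0,0,-0.165,-0.106,0,0,-0.2,-0.129,0,0,-0.225,-0.145,0,0,-0.239,-0.154,0,0]
}}

```text
time: 41.82
tool_pos: [0.48, -0.3319, 0.3084]
tcp_rot: [2.07, 2.363, -0.0]
wrist_force: [1.0, -0.9, -1.0]
width: 0.221
grip_force: 79.0
```

{"method": "step_arm", "body": {
  "series": [0,0,0.01,0,0,0,0.03,0,0,0,0.045,0,0,0,0.045,0,0,0,0.045,0]
}}

```text
time: 42.45
tool_pos: [0.4817, -0.3297, 0.2632]
tcp_rot: [-2.067, -2.366, -0.0]
wrist_force: [0.8, -0.7, -1.6]
width: 0.217
grip_force: 79.0
```

Run:
```python
from h import *
np.set_printoptions(precision=4,suppress=True)
w=cam('wrist');c=cam('scene');t=cam('top');P=st()['tool_pos'];print(P,st()['torque'],st()['q'][5])
q={'rod_tip':[], 'holder_top':[]}
for n,d in(('w',w),('s',c),('t',t)):
  for l in q:
    r=viewer.spot_point(d,l)[:1]
    if r: q[l].append((d,r[0]['point'])); print(n,l,round(r[0]['score'],2),np.round(r[0]['point'],1),onz(d,r[0]['point'],.15 if l=='rod_tip' else .13))
for l in q: print(l,tri(q[l]))
g=cv2.cvtColor(w['image'],cv2.COLOR_RGB2GRAY)
for y in range(140,216,3): print(y,g[y,228:290:3].tolist())
```

```text
[ 0.4819 -0.3303  0.2643] [0.0224 0.0285 0.0956] -0.7778185372730053
w rod_tip 0.6 [259.1 193.8] [ 0.4841 -0.3418  0.15  ]
w holder_top 0.89 [263.  192.3] [ 0.4885 -0.346   0.13  ]
s rod_tip 0.54 [148.4 140.3] [ 0.4778 -0.3444  0.15  ]
s holder_top 0.92 [148.  148.2] [ 0.4917 -0.3441  0.13  ]
t holder_top 0.66 [372.  216.3] [ 0.4922 -0.3479  0.13  ]
rod_tip [ 0.4839 -0.3404  0.1548]
holder_top [ 0.4902 -0.3465  0.1291]
140 [73, 64, 61, 61, 61, 60, 63, 62, 63, 62, 62, 62, 60, 59, 63, 62, 63, 61, 65, 63, 62]
143 [67, 61, 62, 62, 64, 63, 66, 64, 66, 72, 77, 80, 83, 88, 95, 98, 101, 105, 103, 109, 112]
146 [112, 112, 117, 124, 120, 124, 127, 124, 124, 122, 130, 129, 124, 123, 123, 129, 125, 125, 125, 123, 124]
149 [124, 126, 128, 128, 124, 127, 129, 126, 126, 123, 127, 130, 126, 120, 124, 125, 126, 127, 126, 123, 127]
152 [125, 126, 127, 129, 122, 126, 129, 126, 126, 122, 130, 131, 125, 123, 125, 127, 127, 127, 126, 125, 125]
155 [127, 124, 127, 127, 122, 126, 130, 126, 124, 123, 131, 132, 124, 121, 123, 126, 125, 126, 127, 123, 127]
158 [124, 126, 126, 129, 122, 125, 130, 127, 126, 123,
[... 1278 characters left out ...]
, 88, 45, 42, 41, 51, 121, 126, 123, 129]
197 [124, 126, 127, 125, 126, 124, 127, 130, 66, 88, 98, 93, 90, 44, 44, 45, 48, 124, 127, 122, 126]
200 [124, 124, 127, 129, 128, 125, 81, 67, 38, 39, 38, 38, 39, 36, 43, 48, 53, 119, 125, 126, 127]
203 [126, 124, 128, 124, 75, 39, 41, 42, 42, 42, 40, 40, 43, 41, 38, 38, 39, 107, 128, 125, 129]
206 [124, 123, 69, 39, 45, 40, 41, 40, 39, 39, 38, 42, 40, 35, 41, 43, 39, 38, 68, 126, 127]
209 [126, 42, 41, 40, 42, 42, 37, 36, 40, 35, 36, 38, 39, 39, 40, 32, 35, 41, 39, 43, 126]
212 [46, 40, 41, 43, 39, 39, 37, 39, 38, 39, 40, 34, 37, 36, 41, 38, 39, 38, 39, 39, 39]
215 [43, 38, 40, 43, 44, 38, 40, 33, 40, 36, 38, 34, 35, 39, 36, 37, 35, 39, 37, 38, 40]
```

In the wrist view the hole spans columns 250–276 from row 178, centred about (263,191). The rod tip is at about (259.5,196), so it needs a shift of about +4 mm in x, then lowering while following the tilt.

{"method": "step_arm", "body": {
  "series": [-0.0025,0.004,0,0,-0.0025,0.004,0.01,0,-0.0025,0.004,0.02,0,-0.003,0.004,0.03,0,-0.004,0.004,0.04,0,-0.005,0.0045,0.05,0,-0.005,0.0045,0.05,0]
}}

```text
time: 43.78
tool_pos: [0.4858, -0.334, 0.2118]
tcp_rot: [-2.066, -2.363, 0.0]
wrist_force: [0.5, -0.4, -1.2]
width: 0.221
grip_force: 79.0
```

Run:
```python
from h import *
np.set_printoptions(precision=4,suppress=True)
s=st();print(s['tool_pos'],s['wrist_force'],s['torque'])
for n in('scene','top'):
    d=cam(n)
    for l in('rod_tip','rod_grip'):
        r=viewer.spot_point(d,l)[:1];print(n,l,[(x['score'],x['point']) for x in r])
P=s['tool_pos'];d=cam('scene');print(proj(d,[.4885,-.345,P[2]-.109]),proj(d,[.4885,-.345,.13]))
```

```text
[ 0.4858 -0.334   0.2118] [ 0.5163 -0.4372 -1.2187] [0.0409 0.0139 0.0581]
scene rod_tip [(0.48, [151.2, 154.7])]
scene rod_grip [(0.63, [143.4, 117.0])]
top rod_tip [(0.65, [269.6, 138.3])]
top rod_grip []
[150.1099 154.5189] [148.1741 147.5598]
```

{"method": "step_arm", "body": {
  "series": [-0.001,0,0.012,0,-0.003,0.0005,0.03,0,-0.0045,0.001,0.048,0,-0.006,0.001,0.062,0,-0.007,0.0015,0.072,0,-0.0075,0.0015,0.077,0,-0.0075,0.0015,0.077,0]
}}

```text
time: 45.0
tool_pos: [0.489, -0.3417, 0.1361]
tcp_rot: [-2.068, -2.365, -0.0]
wrist_force: [-0.4, 0.1, -1.7]
width: 0.222
grip_force: 79.0
```

{"method": "step_arm", "body": {
  "series": [0,0,0.002,0,0,0,0.004,0,0,0,0.004,0]
}}

```text
time: 45.38
tool_pos: [0.489, -0.3417, 0.1324]
tcp_rot: [2.068, 2.365, 0.0]
wrist_force: [-0.5, 0.4, -1.4]
width: 0.22
grip_force: 79.0
```

{"method": "step_arm", "body": {
  "series": [0,0,0.0015,0,0,0,0.0025,0,0,0,0.0025,0]
}}

```text
time: 45.75
tool_pos: [0.4889, -0.3417, 0.1297]
tcp_rot: [-2.068, -2.365, -0.0]
wrist_force: [0.8, 0.0, -1.4]
width: 0.226
grip_force: 79.0
```

{"method": "step_arm", "body": {
  "series": [0,0,0,0,0,0,0,0,0,0,0,0],
  "gripper": 0.35
}}

```text
time: 46.12
tool_pos: [0.4891, -0.3419, 0.13]
tcp_rot: [2.067, 2.365, 0.0]
wrist_force: [0.2, -0.2, 0.0]
width: 0.351
grip_force: 0.0
```

{"method": "step_arm", "body": {
  "series": [0,0,0,0,0,0,0,0,0,0,0,0,0,0,0,0],
  "gripper": 0.7
}}

```text
time: 46.62
tool_pos: [0.4889, -0.3417, 0.1298]
tcp_rot: [-2.068, -2.365, -0.0]
wrist_force: [-0.8, -0.6, 0.1]
width: 0.701
grip_force: 0.0
```

{"method": "step_arm", "body": {
  "series": [0,0,-0.02,0,0,0,-0.05,0,0,0,-0.09,0,0,0,-0.125,0,0,0,-0.125,0]
}}

```text
time: 47.25
tool_pos: [0.4913, -0.3435, 0.261]
tcp_rot: [2.061, 2.358, 0.001]
wrist_force: [0.1, 0.7, -0.4]
width: 0.697
grip_force: 0.0
```

Run:
```python
from h import *
np.set_printoptions(precision=4,suppress=True)
w=cam('wrist');c=cam('scene');t=cam('top');print(st()['tool_pos'])
for l in('rod_grip','rod_tip','holder_top'):
  q=[]
  for n,d in(('w',w),('s',c),('t',t)):
    r=viewer.spot_point(d,l)[:1]
    if r and r[0]['score']>.4: q.append((d,r[0]['point'])); print(n,l,round(r[0]['score'],2),np.round(r[0]['point'],1))
  if len(q)>1: print(l,tri(q))
g=cv2.cvtColor(w['image'],cv2.COLOR_RGB2GRAY)
m=(g<60).astype(np.uint8);n,L,s,ce=cv2.connectedComponentsWithStats(m)
for i in range(1,n):
    if 100<s[i,4]<6000 and 200<ce[i][0]<320: print(s[i],ce[i])
print(onz(w,(261,182),.136))
```

```text
[ 0.4886 -0.3415  0.2546]
w rod_grip 0.85 [252.8 186.4]
s rod_grip 0.6 [148.8 139.4]
rod_grip [ 0.486  -0.3421  0.1601]
w rod_tip 0.62 [379.9 197.1]
s rod_tip 0.57 [156.9 176.6]
rod_tip [ 0.5979 -0.3124  0.1224]
s holder_top 0.79 [149.9 148.9]
t holder_top 0.94 [371.6 216.8]
holder_top [ 0.4896 -0.3438  0.1265]
[299  56  28  30 663] [312.4133  70.3544]
[221 118  64  10 401] [252.5387 122.3766]
[ 230  152   50   54 2110] [254.2853 177.9791]
[311 157  20  26 129] [316.4264 168.093 ]
[ 0.4954 -0.3484  0.136 ]
```

The rod hangs seated: grip centre measured at (.486,-.342,.160), as at the start. Next is the carriage. I'll work out the rail direction and the approach behind the plate.

Run:
```python
from h import *
np.set_printoptions(precision=4,suppress=True)
t=cam('top');c=cam('scene')
H=onz(t,(195,162.5),.08);D=np.array([.6355,-.052]);Pl=np.array([.6247,-.160])
for a,b in((Pl,D),(D,H[:2]),(Pl,H[:2])): d=b-a;print(a,b,np.linalg.norm(d),np.degrees(np.arctan2(d[0],d[1])))
# rail edges in top image: sample bright rail edge line between hood and dish
for n,d in(('t',t),('s',c)):
    for l,z in(('push_plate',.105),('dish_floor',.035)):
        print(n,l,[(round(r['score'],2),onz(d,r['point'],z)) for r in viewer.spot_point(d,l)[:1]])
# hood edges in w? saved w5: rail edges, line fit
u=np.array([np.sin(np.radians(5.5)),np.cos(np.radians(5.5))])
A=Pl-.045*u;print(A,goto([A[0],A[1],.2546],84.5),goto([A[0],A[1],.048],84.5))
```

```text
[ 0.6247 -0.16  ] [ 0.6355 -0.052 ] 0.10853865670810561 5.7105931374996
[ 0.6355 -0.052 ] [0.6548 0.255 ] 0.30757993115192617 3.5921813758152568
[ 0.6247 -0.16  ] [0.6548 0.255 ] 0.41606375385594196 4.144694649900154
t push_plate [(0.63, array([ 0.6267, -0.1662,  0.105 ]))]
t dish_floor [(0.65, array([ 0.6379, -0.0448,  0.035 ]))]
s push_plate [(0.8, array([ 0.6305, -0.1597,  0.105 ]))]
s dish_floor [(0.71, array([ 0.6398, -0.0488,  0.035 ]))]
[ 0.6204 -0.2048] ([0.1181, 0.1485, 0.0002], 'turn', np.float64(0.23)) ([0.1181, 0.1485, 0.2068], 'turn', np.float64(0.23))
```

{"method": "step_arm", "body": {
  "series": [0.01,0.02,0,0,0.035,0.05,0,0.08,0.065,0.09,0,0.16,0.095,0.125,0,0.23,0.118,0.148,0,0.23,0.118,0.148,0,0.23],
  "gripper": 0
}}

```text
time: 48.9
tool_pos: [0.6218, -0.2019, 0.2544]
tcp_rot: [-2.321, -2.117, -0.001]
wrist_force: [-0.2, -0.1, -0.6]
width: 0.002
grip_force: 0.0
```

Run:
```python
from h import *
np.set_printoptions(precision=4,suppress=True)
w=cam('wrist');T=Tt();print(T[:3,3],np.degrees(np.arctan2(T[1,0],T[0,0])),st()['width'])
for l,z in(('push_plate',.105),('dish_floor',.035)): print(l,[(round(r['score'],2),np.round(r['point'],1),onz(w,r['point'],z)) for r in viewer.spot_point(w,l)[:1]])
```

```text
[ 0.6209 -0.2033  0.2545] 84.65912573644206 -0.0011259037542718539
push_plate [(0.91, array([258.5, 129.3]), array([ 0.626 , -0.1613,  0.105 ]))]
dish_floor [(0.84, array([258.2,  20.1]), array([ 0.6356, -0.0551,  0.035 ]))]
```

{"method": "step_arm", "body": {
  "series": [0,0,0.03,0,0,0,0.075,0,0,0,0.12,0,0,0,0.16,0,0,0,0.19,0,0,0,0.205,0,0,0,0.205,0]
}}

```text
time: 49.92
tool_pos: [0.6188, -0.2054, 0.0489]
tcp_rot: [-2.325, -2.11, 0.002]
wrist_force: [-1.0, 0.2, -0.2]
width: -0.0
grip_force: 0.0
```

{"method": "step_arm", "body": {
  "series": [0.003,0,0,0,0.007,0,0,0,0.011,0,0,0,0.014,0,0,0,0.016,0,0,0,0.016,0,0,0]
}}

```text
time: 50.68
tool_pos: [0.6214, -0.1888, 0.0497]
tcp_rot: [-2.325, -2.113, 0.0]
wrist_force: [-0.2, 0.1, 0.0]
width: -0.002
grip_force: 0.0
```

{"method": "step_arm", "body": {
  "series": [0.001,0,0,0,0.002,0,0,0,0.003,0,0,0,0.004,0,0,0,0.005,0,0,0,0.005,0,0,0]
}}

```text
time: 51.42
tool_pos: [0.6218, -0.184, 0.0498]
tcp_rot: [-2.325, -2.112, 0.0]
wrist_force: [-0.1, 0.6, -1.5]
width: -0.002
grip_force: 0.0
```

Now slowly up to contact and the break-free.

{"method": "step_arm", "body": {
  "series": [0.001,0,0,0,0.002,0,0,0,0.003,0,0,0,0.004,0,0,0,0.005,0,0,0,0.006,0,0,0]
}}

```text
time: 52.18
tool_pos: [0.6225, -0.178, 0.0498]
tcp_rot: [2.325, 2.112, 0.0]
wrist_force: [1.1, -0.5, 0.6]
width: 0.001
grip_force: 0.0
```

{"method": "step_arm", "body": {
  "series": [0.0005,0,0,0,0.001,0,0,0,0.0015,0,0,0,0.002,0,0,0]
}}

```text
time: 52.68
tool_pos: [0.6226, -0.1763, 0.0498]
tcp_rot: [2.325, 2.112, -0.0]
wrist_force: [-1.3, -1.4, -0.5]
width: 0.0
grip_force: 1.0
```

{"method": "step_arm", "body": {
  "series": [0.0005,0,0,0,0.001,0,0,0,0.0015,0,0,0,0.002,0,0,0]
}}

```text
time: 53.18
tool_pos: [0.6227, -0.1751, 0.0498]
tcp_rot: [2.324, 2.112, -0.002]
wrist_force: [-1.5, -7.0, -0.5]
width: -0.0
grip_force: 3.3
```

{"method": "step_arm", "body": {
  "series": [0.0005,0,0,0,0.001,0,0,0,0.0015,0,0,0]
}}

```text
time: 53.55
tool_pos: [0.6228, -0.1748, 0.0499]
tcp_rot: [2.323, 2.111, -0.003]
wrist_force: [-1.8, -9.5, -1.2]
width: -0.006
grip_force: 5.0
```

{"method": "step_arm", "body": {
  "series": [0.0005,0,0,0,0.001,0,0,0,0.0015,0,0,0]
}}

```text
time: 53.92
tool_pos: [0.6229, -0.1733, 0.0499]
tcp_rot: [2.324, 2.111, -0.003]
wrist_force: [-1.3, -8.7, -0.0]
width: 0.002
grip_force: 4.2
```

{"method": "step_arm", "body": {
  "series": [0.0005,0,0,0,0.001,0,0,0,0.0015,0,0,0,0.002,0,0,0]
}}

```text
time: 54.42
tool_pos: [0.6232, -0.17, 0.0498]
tcp_rot: [2.325, 2.112, -0.001]
wrist_force: [-1.2, -5.5, -0.2]
width: 0.002
grip_force: 2.5
```

{"method": "step_arm", "body": {
  "series": [0.0005,0,0,0,0.001,0,0,0,0.0015,0,0,0,0.002,0,0,0]
}}

```text
time: 54.92
tool_pos: [0.6235, -0.1667, 0.0498]
tcp_rot: [-2.325, -2.112, -0.0]
wrist_force: [-0.8, -2.4, 0.3]
width: 0.001
grip_force: 1.2
```

{"method": "step_arm", "body": {
  "series": [0.001,0,0,0,0.0025,0,0,0,0.0045,0,0,0,0.007,0,0,0,0.0095,0,0,0,0.0125,0,0,0,0.0155,0,0,0,0.0185,0,0,0]
}}

```text
time: 55.92
tool_pos: [0.6253, -0.1488, 0.0498]
tcp_rot: [2.325, 2.112, -0.0]
wrist_force: [0.0, -2.6, -0.1]
width: 0.001
grip_force: 1.2
```

{"method": "step_arm", "body": {
  "series": [0.003,0,0,0,0.006,0,0,0,0.009,0,0,0,0.012,0,0,0,0.015,0,0,0,0.018,0,0,0,0.021,0,0,0,0.024,0,0,0]
}}

```text
time: 56.92
tool_pos: [0.6275, -0.1247, 0.0498]
tcp_rot: [-2.325, -2.112, 0.0]
wrist_force: [-0.8, -2.2, -0.9]
width: 0.003
grip_force: 1.2
```

{"method": "step_arm", "body": {
  "series": [0.003,0,0,0,0.006,0,0,0,0.009,0,0,0,0.012,0,0,0,0.015,0,0,0,0.018,0,0,0,0.021,0,0,0,0.024,0,0,0]
}}

```text
time: 57.92
tool_pos: [0.6298, -0.1008, 0.0498]
tcp_rot: [-2.325, -2.112, 0.0]
wrist_force: [-1.3, -2.0, 0.1]
width: 0.004
grip_force: 1.2
```

{"method": "step_arm", "body": {
  "series": [0.003,0,0,0,0.006,0,0,0,0.009,0,0,0,0.012,0,0,0,0.015,0,0,0,0.018,0,0,0,0.021,0,0,0,0.024,0,0,0]
}}

```text
time: 58.92
tool_pos: [0.6322, -0.0769, 0.0498]
tcp_rot: [-2.325, -2.112, 0.0]
wrist_force: [-1.7, -1.8, -0.2]
width: 0.002
grip_force: 1.2
```

{"method": "step_arm", "body": {
  "series": [0.003,0,0,0,0.006,0,0,0,0.0085,0,0,0,0.011,0,0,0,0.013,0,0,0,0.015,0,0,0,0.0165,0,0,0,0.018,0,0,0]
}}

```text
time: 59.92
tool_pos: [0.6339, -0.0591, 0.0498]
tcp_rot: [-2.325, -2.112, 0.0]
wrist_force: [-1.0, -2.6, -0.2]
width: -0.003
grip_force: 1.1
```

Run:
```python
from h import *
np.set_printoptions(precision=4,suppress=True)
w=cam('wrist');s=st();print(s['tool_pos'],s['wrist_force'])
for d in (w,cam('scene')):
  for l,z in(('push_plate',.105),('dish_floor',.035)): print(l,[(round(r['score'],2),np.round(r['point'],1),onz(d,r['point'],z)) for r in viewer.spot_point(d,l)[:1]])
```

```text
[ 0.634  -0.0588  0.0498] [-1.3007 -1.3319  0.5727]
push_plate [(0.8, array([257.7, 250.8]), array([ 0.6355, -0.0423,  0.105 ]))]
dish_floor []
push_plate [(0.56, array([230.7, 200.9]), array([ 0.6379, -0.0395,  0.105 ]))]
dish_floor [(0.98, array([270.8, 227.8]), array([0.651 , 0.0747, 0.035 ]))]
```

{"method": "step_arm", "body": {
  "series": [0.0015,0,0,0,0.003,0,0,0,0.0045,0,0,0,0.006,0,0,0,0.0075,0,0,0,0.009,0,0,0,0.0105,0,0,0,0.012,0,0,0]
}}

```text
time: 61.22
tool_pos: [0.6351, -0.0471, 0.0498]
tcp_rot: [2.325, 2.112, 0.0]
wrist_force: [0.8, -2.3, 0.6]
width: 0.002
grip_force: 1.1
```

{"method": "step_arm", "body": {
  "series": [0.001,0,0,0,0.002,0,0,0,0.003,0,0,0,0.004,0,0,0,0.005,0,0,0]
}}

```text
time: 61.85
tool_pos: [0.6355, -0.0422, 0.0498]
tcp_rot: [-2.326, -2.112, 0.0]
wrist_force: [0.9, -2.4, 1.5]
width: -0.002
grip_force: 1.1
```

{"method": "step_arm", "body": {
  "series": [0.001,0,0,0,0.002,0,0,0,0.003,0,0,0,0.004,0,0,0]
}}

```text
time: 62.35
tool_pos: [0.6358, -0.0382, 0.0498]
tcp_rot: [-2.325, -2.112, 0.0]
wrist_force: [0.3, -2.6, 2.1]
width: 0.004
grip_force: 1.1
```

{"method": "step_arm", "body": {
  "series": [0.001,0,0,0,0.002,0,0,0,0.003,0,0,0]
}}

```text
time: 62.72
tool_pos: [0.6361, -0.0352, 0.0497]
tcp_rot: [-2.325, -2.112, 0.0]
wrist_force: [-0.7, -3.1, 0.7]
width: 0.001
grip_force: 1.1
```

{"method": "step_arm", "body": {
  "series": [0.001,0,0,0,0.002,0,0,0,0.003,0,0,0]
}}

```text
time: 63.1
tool_pos: [0.6364, -0.0322, 0.0498]
tcp_rot: [-2.325, -2.112, 0.0]
wrist_force: [-0.7, -1.5, 1.3]
width: 0.001
grip_force: 1.1
```

{"method": "step_arm", "body": {
  "series": [0.001,0,0,0,0.002,0,0,0,0.003,0,0,0]
}}

```text
time: 63.48
tool_pos: [0.6366, -0.0292, 0.0497]
tcp_rot: [-2.325, -2.112, 0.0]
wrist_force: [-0.4, -2.1, 0.3]
width: -0.003
grip_force: 1.1
```

{"method": "step_arm", "body": {
  "series": [0.001,0,0,0,0.002,0,0,0,0.003,0,0,0]
}}

```text
time: 63.85
tool_pos: [0.6369, -0.0262, 0.0497]
tcp_rot: [-2.325, -2.112, 0.0]
wrist_force: [-1.7, -1.2, 0.2]
width: -0.002
grip_force: 1.1
```

{"method": "step_arm", "body": {
  "series": [0.001,0,0,0,0.002,0,0,0,0.003,0,0,0]
}}

```text
time: 64.22
tool_pos: [0.6372, -0.0233, 0.0497]
tcp_rot: [-2.325, -2.112, 0.0]
wrist_force: [-0.8, -1.2, 1.6]
width: 0.0
grip_force: 1.1
```

{"method": "step_arm", "body": {
  "series": [0.001,0,0,0,0.002,0,0,0,0.003,0,0,0]
}}

```text
time: 64.6
tool_pos: [0.6373, -0.0227, 0.0498]
tcp_rot: [2.323, 2.112, -0.005]
wrist_force: [-2.1, -11.5, 1.9]
width: 0.0
grip_force: 5.8
```

The force has risen to 11.5 N and motion has stopped at y ≈ -.0227, about 153 mm of travel. A small confirming press, then back off.

{"method": "step_arm", "body": {
  "series": [0.0005,0,0,0,0.001,0,0,0,0.001,0,0,0]
}}

```text
time: 64.97
tool_pos: [0.6373, -0.0227, 0.0498]
tcp_rot: [2.323, 2.111, -0.006]
wrist_force: [-2.7, -13.9, 1.6]
width: -0.0
grip_force: 6.2
```

{"method": "step_arm", "body": {
  "series": [-0.002,0,0,0,-0.005,0,0,0,-0.01,0,0,0,-0.02,0,0,0,-0.03,0,0,0,-0.03,0,0,0]
}}

```text
time: 65.72
tool_pos: [0.6348, -0.0502, 0.0498]
tcp_rot: [2.327, 2.111, 0.0]
wrist_force: [0.3, 0.3, -0.0]
width: 0.003
grip_force: 0.0
```

{"method": "step_arm", "body": {
  "series": [0,0,-0.03,0,0,0,-0.08,0,0,0,-0.13,0,0,0,-0.18,0,-0.02,0,-0.2,0,-0.05,0,-0.2,0,-0.05,0,-0.2,0]
}}

```text
time: 66.6
tool_pos: [0.6292, -0.1014, 0.2488]
tcp_rot: [-2.328, -2.109, 0.002]
wrist_force: [0.6, -0.1, -0.6]
width: 0.0
grip_force: 0.0
```

Run:
```python
from h import *
np.set_printoptions(precision=4,suppress=True)
s=st();print(s['time'],s['tool_pos'],s['wrist_force'])
ds=[cam(n) for n in('wrist','scene','top')]
for d in ds:
  for l,z in(('push_plate',.105),('dish_floor',.035),('bead1_center',.046),('rod_grip',.161),('stopper',0),('jar_a',0)): print(l,[(round(r['score'],2),onz(d,r['point'],z)) for r in viewer.spot_point(d,l)[:3]])
w=ds[0];g=cv2.cvtColor(w['image'],cv2.COLOR_RGB2GRAY)
for lo in(140,150,160,170):
  n,l,q,ce=cv2.connectedComponentsWithStats((g>lo).astype(np.uint8))
  print(lo,[(int(q[i,4]),ce[i].round(),onz(w,ce[i],.057)[:2].round(4)) for i in range(1,n) if q[i,4]>50])
```

```text
66.6 [ 0.6292 -0.1014  0.2488] [ 0.5745 -0.1351 -0.6019]
push_plate [(0.63, array([ 0.6392, -0.0085,  0.105 ]))]
dish_floor []
bead1_center []
rod_grip []
stopper []
jar_a [(0.69, array([ 0.7844, -0.0217,  0.    ]))]
push_plate [(0.97, array([ 0.6455, -0.0103,  0.105 ])), (0.67, array([0.8601, 0.0086, 0.105 ]))]
dish_floor [(0.84, array([0.6474, 0.1028, 0.035 ]))]
bead1_center []
rod_grip [(0.51, array([ 0.4862, -0.3425,  0.161 ]))]
stopper [(0.42, array([ 0.5448, -0.2184,  0.    ]))]
jar_a [(0.7, array([ 0.776 , -0.0115,  0.    ])), (0.58, array([0.3429, 0.3451, 0.    ])), (0.15, array([ 0.6053, -0.4352,  0.    ]))]
push_plate [(0.57, array([ 0.6383, -0.0142,  0.105 ])), (0.19, array([0.4094, 0.3336, 0.105 ]))]
dish_floor [(0.58, array([0.656 , 0.1096, 0.035 ]))]
bead1_center []
rod_grip [(0.65, array([ 0.4808, -0.3492,  0.161 ]))]
stopper [(0.55, array([ 0.5519, -0.2436,  0.    ]))]
jar_a [(0.66, array([0.6171, 0.1163, 0.    ])), (0.6, array([0.3529, 0.349 , 0.    ])), (0.59, array([ 0.7868, -0.0119,  0.    ]))]
140 [(75, array([258.,   5.]), array([0.6443, 0.0534])), (1186, array([397.,  71.]), array([ 0.7796, -0.0204]))]
150 [(1113, array([397.,  71.]), array([ 0.7803, -0.021 ]))]
160 [(1066, array([397.,  71.]), array([ 0.7802, -0.0207]))]
170 []
```

Run:
```python
from h import *
for n in('scene','top'):
    d=cam(n);g=cv2.cvtColor(d['image'],cv2.COLOR_RGB2GRAY)
    for lo in((150,180,205) if n=='scene' else (100,120)):
        k,l,q,ce=cv2.connectedComponentsWithStats((g>lo).astype(np.uint8))
        print(n,lo,[(int(q[i,4]),onz(d,ce[i],.05)[:2].round(3).tolist()) for i in range(1,k) if 15<q[i,4]<400 and abs(onz(d,ce[i],.05)[1])<.5])
```

```text
scene 150 [(81, [-0.945, -0.446]), (19, [-0.944, -0.256]), (20, [-0.942, -0.172]), (56, [-0.733, -0.003]), (64, [-0.144, -0.41]), (32, [0.474, -0.371]), (38, [0.468, -0.345]), (53, [0.725, -0.433]), (111, [0.71, -0.401]), (40, [0.608, 0.112]), (17, [1.009, 0.353])]
scene 180 [(16, [-0.953, 0.217]), (23, [-0.72, 0.009]), (126, [-0.647, 0.199]), (25, [-0.432, -0.467]), (17, [-0.398, 0.214]), (99, [0.351, 0.348]), (32, [0.4, 0.355]), (45, [0.438, 0.457]), (24, [0.596, 0.044]), (20, [0.58, 0.147]), (33, [0.607, 0.112]), (270, [0.649, 0.085]), (28, [0.57, 0.473]), (21, [0.647, 0.148]), (235, [0.794, -0.014])]
scene 205 [(89, [0.35, 0.348]), (16, [0.397, 0.355]), (29, [0.606, 0.112]), (52, [0.659, 0.095]), (147, [0.785, -0.021]), (34, [0.812, 0.001]), (222, [1.147, -0.355]), (156, [1.142, -0.293])]
top 100 [(27, [0.774, 0.213]), (35, [0.799, -0.246]), (357, [0.645, 0.085]), (38, [0.678, -0.222]), (61, [0.605, -0.117]), (224, [0.511, 0.457]), (34, [0.537, -0.385]), (17, [0.429, 0.166]), (25, [0.447, -0.281]), (22, [0.337, 0.229]), (48, [0.343, 0.177]), (17, [0.336, 0.127]), (16, [0.257, -0.291]), (26, [0.011, -0.377])]
top 120 [(87, [0.783, -0.019]), (39, [0.666, 0.098]), (20, [0.612, 0.112]), (126, [0.355, 0.349]), (38, [0.152, -0.004])]
```

```bash
python3 -c "
from workcell import job
print(job.finish_job())"
```

```text
the job is handed in; nothing more can be done
None
```

I handed the job in: three beads (all I found) in the dish, stirred just over four turns, rod back in its stand and carriage at the stop after about 150 mm; the last check clearly saw only two beads in the dish (the third was likely in shadow), the rod tilted in the grip during turns 3–4, and I viewed 15 pictures, one over the limit.

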